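# Charge the grinding jar with the media scoop

## Robot

A 6-joint arm with a two-finger parallel gripper is mounted at the origin on a cart in front of the work surface, level with it; the furniture and walls round the work are solid. World frame = base frame: x ahead of the robot, y to its left, z up, the work surface at z = 0. Lengths are in mm, angles in rad, forces in N, time in s.
With the tool pointing down it reaches from about 325 to 850 mm from the base axis. Payload 15.5 kg.
Tool frame: the origin (TCP) lies on the centre line of the jaws, within the pads' length; the fingertips stand 22 mm ahead of it and the grasp point (between the pads) lies 3 mm ahead of it (r.finger_overhang is the distance from the TCP to the fingertips, in mm); z points along the fingers, y is the direction in which the jaws open and shut (so a half turn about z gives the same grasp; the last joint's range is limited). The gripper opens to 91 mm and grips with 3 to 60 N. Pads are 32 mm wide; open, the fingers measure 118 mm over their backs; the gripper's body (76 mm by 178 mm) begins 60 mm behind the grasp point.
Start: joints at [-1.446, 0.494, 1.345, -0, 1.302, -0.096], TCP at [136.882, -609.828, 235.915] pointing down, gripper open.
Joint ranges: [-2.91, 2.91], [-0.82, 2.16], [0.22, 2.67], [-1.22, 4.37], [0.12, 2.79], [-3.08, 3.08]. Speed limits (rad/s): [1.89, 1.89, 2.57, 3.01, 3.01, 3.01].

## Interface

Orientations are given as a 3x3 rotation matrix whose columns are the frame's x, y, z axes.
In Python, from bench import r, snapshot gives the robot as it stands.
- The arm moves only by the tool carry_out, never from a script. Its argument "deltas" is a list that holds one entry, the list of rows, each a list of 7 numbers: the finger opening in mm, from 0 to 91.2, then the shift along the tool's x, y, z in mm, then the turn, a rotation vector about the tool's x, y, z in rad. A call has 1 to 10 rows; each row shifts and turns the commanded pose from where the row before left it, along the tool's axes as they then stand; what a row does not reach is not made up. A row lasts 1/12 s, in which the tool goes at most 41.7 mm and 7.16 degrees, less where a joint would pass 70% of its speed; a pose out of reach is approached as far as the arm can. A call is refused whole if a number of a shift passes 41.7 or a number of a turn 0.125, either way. A call with a gripper value outside its range is refused whole. The fingers move at their own pace and stop on an object; the grip force is fixed at half the most. Time passes only in rows, so rows that do not move let the fingers close. It gives the time, the measured TCP pose, the force and the opening at its end, in the units of the state.
- r.read_state(): the state, without advancing time (a new reading comes with each control period).
- snapshot(name): name is "side" or "top" or "wrist"; returns a dict with "pixels" (384x512x3 uint8, red, green, blue), "fx", "fy", "cx", "cy" (pixels), "k1" (the pictures are not rectified: a ray, as slopes to the right and down, at radius r is drawn at 1 + k1 r^2 times it, then the intrinsics apply), "world_to_cam" (4x4, takes a point from world to camera coordinates). Camera axes: x right, y up, looking along -z (the intrinsics and any distortion apply to the point x, -y, -z); pixel columns grow to the right and rows downward; lengths in mm; the calibration is good to about 2 mm. A picture is of the moment at which its call begins. There is no depth.
- r.hand_in(): hands the job in, once; it reports no verdict.
The state is a dict: "time": time; "joint_pos": joint angles; "qvel": joint speeds; "tau": joint torques, N m; "ee_pos": TCP position; "eef_rot": TCP orientation; "contact_force": force on the tool from outside, world axes, zero at the start; "wrist_torque": the same for the moment, N m; "width": opening from 0.0 (shut) to 1.0 (fully open).
Only numpy, scipy, OpenCV 4.12 (cv2) and the standard library are available. Lean on these libraries where they do the work, as an engineer would, in place of code of your own. Each camera call takes 0.05 s, during which the arm holds its last target.

## Task

Charge the open grinding jar with all five ceramic balls from the trough, moving them only with the scoop. In its holder the scoop can be taken only by its pan, so lift it out, stand it on the clear bench and let go, then take it again by its handle to scoop up the balls and tip them into the jar. Finish with the scoop standing on the bench; spill no ball on the bench, do not touch the balls with the gripper, and leave the jar and the things around where they are.

Things in the scene. Friction and masses are not known exactly. Their poses are not given: they have to be found in the camera images.
- scoop: steel scoop with cranked black handle, 185 mm long, 180 g, loose; starts standing in the holder. Origin: underside of the pan, on its centre line; x to the nose, z up. Flat pan floor 1.4 mm thick, x -35 to +35, 58 mm wide (54 inside); the front is a half disc of radius 29 about x +6, without wall. Stands by itself on its pan (centre of mass near x -15)
- scoop_pan (a point): point in the pan at x -10, y 0, z 15 mm of the scoop, where to grip the pan across its sides (58 mm over y). Side walls 2 mm thick, x -35 to +6, 20 mm high (30 mm for x -35 to -9); back wall 30 mm high at x -34
- scoop_handle (a point): centre of the handle, at x -95, y 0, z 56 mm of the scoop, where to grip it (14 mm over y). The level handle spans x -150 to -36, z 48 to 64; a neck 20 mm wide (x -39 to -35) joins it to the back of the pan
- scoop_nose (a point): foremost point of the pan's nose, at its underside (x +35, y 0, z 0 of the scoop)
- holder: fixed grey plastic holder of the scoop. Origin on the bench, axes as those of the scoop in it. Base plate 6 mm thick, x -160 to +30, 76 mm wide, on which the pan stands; two cheeks, x -154 to -50, up to z 72 mm, enclose the handle in a slot 22 mm wide, closed at the rear, so fingers cannot reach it. The scoop comes out straight up
- trough: fixed dark steel trough 204 x 74 mm. Origin: centre of its underside; x along it to the round far end. Floor 8 mm thick; inside 64 mm wide, x -97 to +97, far end a half circle of radius 32 about x +65. Side walls up to z 32 (rolled edges 35), round end wall z 50, near end only a sill up to z 20. The scoop's pan fits in it with 3 mm to spare on either side
- ball1: polished white ceramic grinding ball, rolls easily, diameter 18 mm, 12 g, loose; origin at its centre; starts on the trough's floor in the far half
- ball2: polished white ceramic grinding ball, rolls easily, diameter 18 mm, 12 g, loose; origin at its centre; starts on the trough's floor in the far half
- ball3: polished white ceramic grinding ball, rolls easily, diameter 18 mm, 12 g, loose; origin at its centre; starts on the trough's floor in the far half
- ball4: polished white ceramic grinding ball, rolls easily, diameter 18 mm, 12 g, loose; origin at its centre; starts on the trough's floor in the far half
- ball5: polished white ceramic grinding ball, rolls easily, diameter 18 mm, 12 g, loose; origin at its centre; starts on the trough's floor in the far half
- jar: open round steel grinding jar, loose, 0.85 kg; origin: centre of its underside; outside diameter 100 mm (rim bead 106), 58 mm high, wall 5 mm, inner floor at z = 10
- wash_bottle: bystander: white wash bottle 68 x 68 x 170 mm; origin: centre of its underside
- timer: bystander: small white timer 42 x 62 x 62 mm; origin: centre of its underside
- petri_dish: bystander: closed petri dish, diameter 61 mm, 15 mm high; origin: centre of its underside

How it is judged (in metres and radians):
On the way, in this order (a step that is already met when the one before it is completed fails the run):
1. the scoop stands on the bench, out of its holder and let go (height (world z) of scoop below 0.004 m and angle between scoop's own z axis and vertical below 0.1 rad and linear speed of scoop below 0.02 m/s and contact force between the fingers and scoop below 0.05 N), for 0.2 s.
2. at least one ball lies in the pan of the scoop, lifted well above the trough (ball centre over 75 mm) (((x of ball1 in the frame of scoop between -0.035 and 0.037 m and y of ball1 in the frame of scoop_nose between -0.03 and 0.03 m and z of ball1 in the frame of scoop between 0.004 and 0.045 m and height (world z) of ball1 above 0.075 m) or (x of ball2 in the frame of scoop between -0.035 and 0.037 m and y of ball2 in the frame of scoop_nose between -0.03 and 0.03 m and z of ball2 in the frame of scoop between 0.004 and 0.045 m and height (world z) of ball2 above 0.075 m) or (x of ball3 in the frame of scoop between -0.035 and 0.037 m and y of ball3 in the frame of scoop_nose between -0.03 and 0.03 m and z of ball3 in the frame of scoop between 0.004 and 0.045 m and height (world z) of ball3 above 0.075 m) or (x of ball4 in the frame of scoop between -0.035 and 0.037 m and y of ball4 in the frame of scoop_nose between -0.03 and 0.03 m and z of ball4 in the frame of scoop between 0.004 and 0.045 m and height (world z) of ball4 above 0.075 m) or (x of ball5 in the frame of scoop between -0.035 and 0.037 m and y of ball5 in the frame of scoop_nose between -0.03 and 0.03 m and z of ball5 in the frame of scoop between 0.004 and 0.045 m and height (world z) of ball5 above 0.075 m))), for 0.1 s.
At the end, for the whole second after the job is handed in: all five balls lie at rest in the jar (centre within 48 mm of its axis, below its rim); the jar is upright; the scoop stands at rest, let go, on the bench itself (underside below 4 mm, tilt under 0.1 rad), not in holder or trough (all of step 1 and horizontal distance between each of ball1, ball2, ball3, ball4, ball5 and jar below 0.048 m and z of ball1 in the frame of jar between 0 and 0.055 m and linear speed of each of ball1, ball2, ball3, ball4, ball5 below 0.05 m/s and z of ball2 in the frame of jar between 0 and 0.055 m and z of ball3 in the frame of jar between 0 and 0.055 m and z of ball4 in the frame of jar between 0 and 0.055 m and z of ball5 in the frame of jar between 0 and 0.055 m and angle between jar's own z axis and vertical below 0.05 rad and linear speed of jar below 0.02 m/s); the robot touches nothing.
It fails at once if a ball is spilt on the bench or floor (height (world z) of any of ball1, ball2, ball3, ball4, ball5 below 0.0125 m).
It fails at once if the fingers touch a ball (contact force between the fingers and ball1 above 0.3 N or contact force between the fingers and ball2 above 0.3 N or contact force between the fingers and ball3 above 0.3 N or contact force between the fingers and ball4 above 0.3 N or contact force between the fingers and ball5 above 0.3 N).
It fails at once if the jar is moved more than 30 mm or tipped over 0.3 rad (distance of jar from where it was at the start of the episode above 0.03 m or angle between jar's own z axis and vertical above 0.3 rad).
It fails at once if a bystander (wash bottle, timer, petri dish) is moved more than 30 mm (distance of any of wash_bottle, timer, petri_dish from where it was at the start of the episode above 0.03 m).
It also fails if it takes over 64 s, if anything falls off the work surface, if the arm or the gripper's body presses on something with over 40 N, if the wrist force passes 120 N, or if a joint passes its speed limit or range.

## Working session

There is one attempt and no reset: what is moved stays moved. The work goes in short steps, Python scripts to look and compute and a tool call to move; the robot and the scene stay as the last step left them, time stands still between calls to the robot, and variables do not carry over. Pictures are saved under pics/ and viewed, and the job is handed in when it is done.

Besides the shell and the picture viewer there is one more tool, called after "Request:" as name([rows], argument=value, ...), one row to a line, values as JSON. carry_out: Moves the arm, as the interface text tells. Its arguments: {"type":"object","properties":{"deltas":{"type":"array"}},"required":["deltas"]}

```bash
ls; mkdir -p pics
python3 - <<'E'
from bench import r, snapshot
import cv2
print(r.read_state())
for n in ["side","top","wrist"]:
    s=snapshot(n); cv2.imwrite(f"pics/{n}0.png",s["pixels"][:,:,::-1]); print(n,{k:v for k,v in s.items() if k!="pixels"})
E
```

```text
pics
{'time': 0.0, 'joint_pos': array([-1.44551120e+00,  4.94177866e-01,  1.34613689e+00,  7.57557223e-06,
        1.30247341e+00, -9.54928759e-02]), 'qvel': array([ 9.37032174e-04,  8.66989655e-05, -1.31518092e-03, -1.59658314e-03,
       -2.26353786e-04, -1.48777915e-03]), 'tau': array([ 5.90814707e-04, -8.78820062e+01, -3.81852901e+01,  7.07063125e-02,
        5.33524621e-02, -1.33961994e-04]), 'ee_pos': array([ 136.83412344, -609.48026822,  235.33959521]), 'eef_rot': array([[ 9.75727819e-01,  2.18986764e-01, -1.42141916e-04],
       [ 2.18986776e-01, -9.75727105e-01,  1.18706082e-03],
       [ 1.21258888e-04, -1.18937547e-03, -9.99999285e-01]]), 'contact_force': array([-0.92026785, -0.01436566,  0.55750609]), 'wrist_torque': array([-0.00819735, -0.00431933, -0.03608214]), 'width': 1.0015605044909814}
side {'fx': 439.9072456170015, 'fy': 439.9072456170015, 'cx': 260.47378036628385, 'cy': 185.69577554928506, 'k1': -0.052122927205074825, 'world_to_cam': array([[ 9.98279861e-01,  5.64907642e-02, -1.56880077e-02,
        -5.40368659e+02],
       [-1.08511428e-02,  4.40986286e-01,  8.9
[... 501 characters left out ...]
e-02,
        -5.53964162e+02],
       [-6.75673469e-02,  1.62618133e-02,  9.97582181e-01,
        -1.58606971e+03],
       [ 0.00000000e+00,  0.00000000e+00,  0.00000000e+00,
         1.00000000e+00]])}
wrist {'fx': 279.84326495870255, 'fy': 279.84326495870255, 'cx': 255.10556354836555, 'cy': 191.51065729575882, 'k1': -0.03239298039195249, 'world_to_cam': array([[ 2.18342652e-01, -9.75871110e-01, -1.43615461e-03,
        -6.24457346e+02],
       [ 9.42953599e-01,  2.11356201e-01, -2.57229598e-01,
         2.81211808e+01],
       [ 2.51326473e-01,  5.48099653e-02,  9.66349249e-01,
        -3.91829104e+02],
       [ 0.00000000e+00,  0.00000000e+00,  0.00000000e+00,
         1.00000000e+00]])}
```

View pics/side0.png

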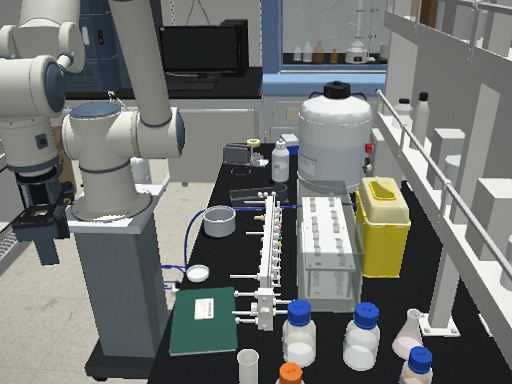

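View pics/top0.png

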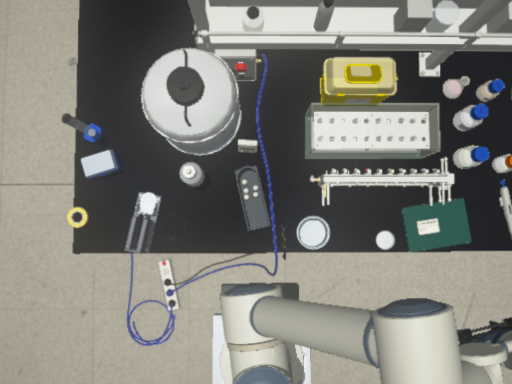

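View pics/wrist0.png

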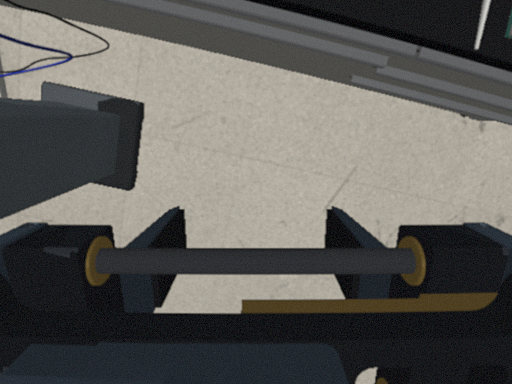

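```bash
cat > h.py <<'E'
import numpy as np, cv2
from bench import r, snapshot
def proj(s,P):
    P=np.atleast_2d(np.asarray(P,float)); M=s["world_to_cam"]; c=P@M[:3,:3].T+M[:3,3]
    u=c[:,0]/-c[:,2]; v=-c[:,1]/-c[:,2]; d=1+s["k1"]*(u*u+v*v)
    return np.c_[s["fx"]*u*d+s["cx"], s["fy"]*v*d+s["cy"]]
def ray(s,p):
    p=np.atleast_2d(np.asarray(p,float)); K=np.array([[s["fx"],0,s["cx"]],[0,s["fy"],s["cy"]],[0,0,1.]])
    q=cv2.undistortPoints(p.reshape(-1,1,2),K,np.array([s["k1"],0,0,0.])).reshape(-1,2)
    M=s["world_to_cam"]; d=np.c_[q[:,0],-q[:,1],-np.ones(len(q))]@M[:3,:3]; o=-M[:3,:3].T@M[:3,3]
    return o,d/np.linalg.norm(d,axis=1)[:,None]
def onplane(s,p,z):
    o,d=ray(s,p); return o+d*((z-o[2])/d[:,2])[:,None]
def tri(s1,p1,s2,p2):
    o1,d1=ray(s1,p1);o2,d2=ray(s2,p2);out=[]
    for a,b in zip(d1,d2):
        t=np.linalg.lstsq(np.c_[a,-b],o2-o1,rcond=None)[0]
        A=o1+t[0]*a;B=o2+t[1]*b; out.append(np.r_[(A+B)/2,np.linalg.norm(A-B)])
    return np.array(out)
def crop(s,x0,y0,x1,y1,k,name,marks=()):
    im=cv2.resize(s["pixels"][y0:y1,x0:x1,::-1],None,fx=k,fy=k,interpolation=cv2.INTER_CUBIC)
    for m in marks: cv2.circle(im,(int((m[0]-x0+.5)*k),int((m[1]-y0+.5)*k)),2,(0,0,255),-1)
    cv2.imwrite("pics/"+name+".png",im)
E
python3 - <<'E'
from h import *
s=snapshot("top"); crop(s,120,130,280,260,5,"t1"); crop(s,225,130,400,260,4,"t2")
s=snapshot("side"); crop(s,170,120,330,300,4,"s1" );crop(s,210,130,310,220,8,"s2" )
E
```

```text
(no output)
```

View pics/t1.png

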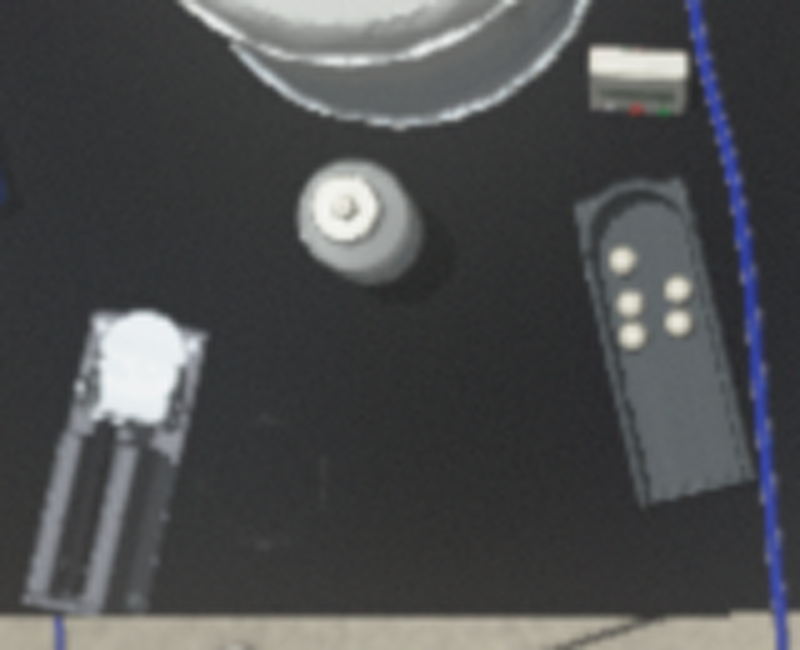

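View pics/s2.png

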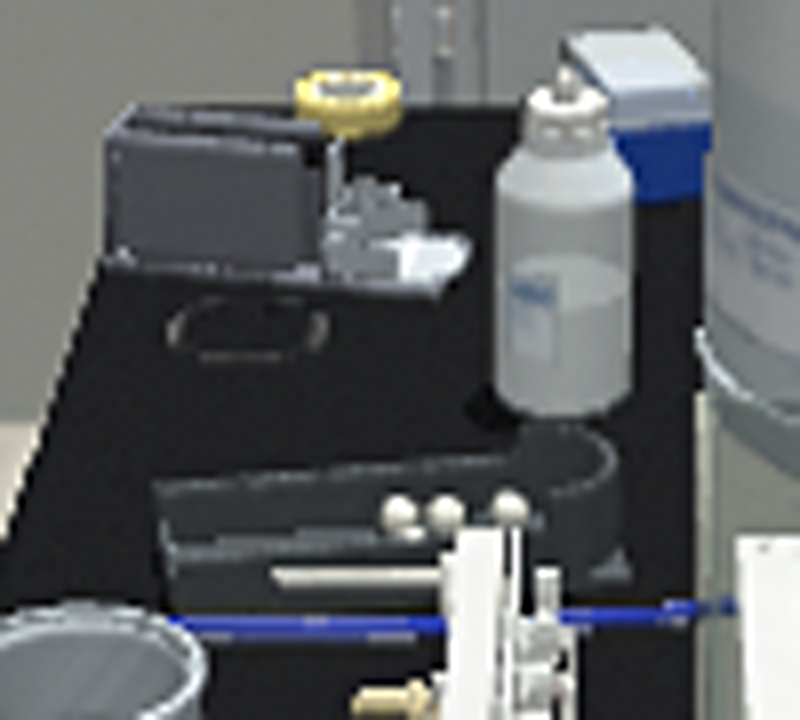

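Run:
```python
from h import *
np.set_printoptions(precision=1,suppress=True)
s=snapshot("top"); d=snapshot("side")
f=lambda x,y:(x/5-.5+120,y/5-.5+130)
g=lambda x,y:(x/8-.5+210,y/8-.5+130)
print("trough corners z35",onplane(s,[f(575,205),f(685,180)],42)); print("near z20", onplane(s,[f(645,505),f(755,478)],10))
print("balls",onplane(s,[f(621,260),f(629,302),f(631,335),f(677,289),f(677,323)],17))
print("holder far corners z6", onplane(s,[f(95,313),f(207,333)],6)); print("holder near z~72", onplane(s,[f(25,602),f(95,612),f(147,610)],72))
print("cheeks far z72", onplane(s,[f(68,432),f(178,460)],72))
print("scoop nose z~8", onplane(s,[f(145,311)],7))
b=np.array([(313,232)],float); print("jar z58",onplane(s,b,58)); print("petri",onplane(s,[(385,240)],15))
print("bottle top z170",onplane(s,[f(344,207)],170)); print("timer",onplane(s,[f(638,80)],50))
print("ring marks",onplane(s,[f(265,415),f(265,545),f(325,480)],0),"edge",onplane(s,[f(300,613)],0))
print("tri nose",tri(s,[f(145,311)],d,[g(470,240)]))
print("tri holder rear left top",tri(s,[f(25,602),f(147,610)],d,[g(130,106),g(106,140)]))
```

```text
trough corners z35 [[616.4  83.6  42. ]
 [632.5  12.6  42. ]]
near z20 [[422.7  39.4  10. ]
 [440.  -32.7  10. ]]
balls [[582.8  54.6  17. ]
 [555.2  49.4  17. ]
 [533.6  48.2  17. ]
 [563.7  18.   17. ]
 [541.4  18.1  17. ]]
holder far corners z6 [[549.9 401.    6. ]
 [536.4 327.1   6. ]]
holder near z~72 [[364.3 427.   72. ]
 [358.  383.   72. ]
 [359.1 350.4  72. ]]
cheeks far z72 [[470.6 401.3  72. ]
 [452.8 331.9  72. ]]
scoop nose z~8 [[551.  367.8   7. ]]
jar z58 [[ 417.6 -166.3   58. ]]
petri [[ 389.4 -407.6   15. ]]
bottle top z170 [[601.8 215.  170. ]]
timer [[696.5  42.7  50. ]]
ring marks [[482.6 289.6   0. ]
 [397.3 289.    0. ]
 [439.7 249.8   0. ]] edge [[352.8 265.7   0. ]]
tri nose [[552.2 365.6  18.1   3.8]]
tri holder rear left top [[365.3 427.6  70.    2.2]
 [361.9 348.9  80.6   4.8]]
```

View pics/t2.png

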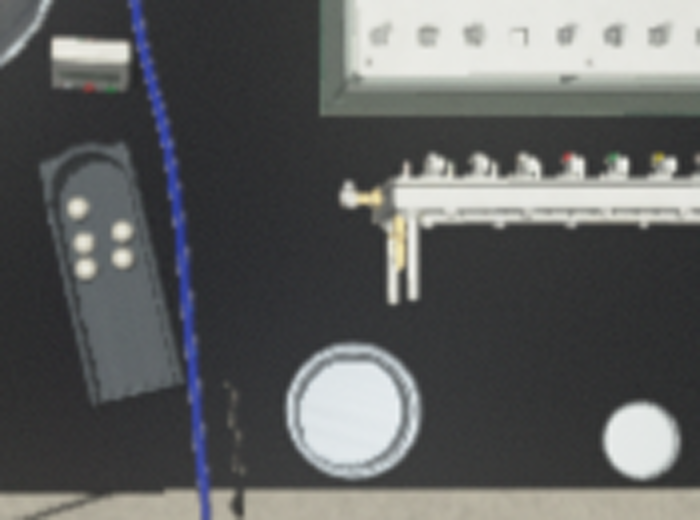

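```bash
cat > plan.py <<'E'
import numpy as np
from scipy.spatial.transform import Rotation as Ro, Slerp
def Rt(heading,pitch=0):
    """tool rot for scoop heading (deg), pitch>0 nose up. tool x = backwards along handle, z down"""
    h=np.radians(heading);p=np.radians(pitch)
    f=np.array([np.cos(h)*np.cos(p),np.sin(h)*np.cos(p),np.sin(p)])
    up=np.array([-np.cos(h)*np.sin(p),-np.sin(h)*np.sin(p),np.cos(p)])
    x=-f;z=-up;y=np.cross(z,x); return np.c_[x,y,z]
def plan(p0,R0,segs,zturn=None):
    """segs: (pos, R, n, grip) ; prints rows rounded"""
    p=np.array(p0,float);R=np.array(R0,float)
    for pos,RT,n,g in segs:
        rv=Ro.from_matrix(R.T@RT).as_rotvec()
        if zturn and abs(np.linalg.norm(rv)-np.pi)<.3 and np.sign(rv[2])!=zturn: rv=rv*(1-2*np.pi/np.linalg.norm(rv))
        pe=np.array(pos,float);ps=p.copy();Rs=R.copy(); rows=[]
        for i in range(1,n+1):
            t=ps+(pe-ps)*i/n; d=np.round(R.T@(t-p),1); w=np.round(rv/n*1.0,4)
            if i==n: w=np.round(Ro.from_matrix(R.T@RT).as_rotvec(),4)
            p=p+R@d; R=R@Ro.from_rotvec(w).as_matrix()
            rows.append([g]+[float(v)+0 for v in d]+[float(v)+0 for v in np.round(w,4)])
        mx=max(np.linalg.norm(q[1:4]) for q in rows),np.degrees(max(np.linalg.norm(q[4:]) for q in rows))
        print("seg",n,"max step %.1f mm %.2f deg"%mx)
        for k in range(0,n,10): print(str(rows[k:k+10]).replace(" ","").replace(".0,",",").replace(".0]","]"))
    return p,R
E
python3 - <<'E'
from h import *; from plan import *
st=r.read_state()
plan(st["ee_pos"],st["eef_rot"],[((370,-180,240),Rt(-80),13,91),((470,15,240),Rt(13),13,91)],zturn=-1)
E
```

```text
seg 13 max step 37.7 mm 6.72 deg
[[91,24.7,-28.3,-0.3,0,0,-0.1173],[91,27.9,-25.3,-0.3,0,0,-0.1173],[91,30.7,-21.8,-0.3,0,0,-0.1173],[91,32.9,-18,-0.4,0,0,-0.1173],[91,34.9,-14.1,-0.3,0,0,-0.1173],[91,36.3,-9.9,-0.3,0,0,-0.1173],[91,37.2,-5.6,-0.3,0,0,-0.1173],[91,37.6,-1.2,-0.3,0,0,-0.1173],[91,37.5,3.2,-0.3,0,0,-0.1173],[91,36.8,7.6,-0.4,0,0,-0.1173]]
[[91,35.7,11.8,-0.3,0,0,-0.1173],[91,34.1,15.9,-0.3,0,0,-0.1173],[91,31.9,19.8,-0.3,0,-0.0003,-0.1169]]
seg 13 max step 16.9 mm 7.16 deg
[[91,13.4,10.2,0,0,0,-0.1249],[91,12.1,11.8,0,0,0,-0.1249],[91,10.5,13.2,0,0,0,-0.1249],[91,8.8,14.4,0,0,0,-0.1249],[91,6.9,15.3,0,0,0,-0.1249],[91,5,16.1,0,0,0,-0.1249],[91,2.9,16.7,0,0,0,-0.1249],[91,0.8,16.8,0,0,0,-0.1249],[91,-1.3,16.8,0,0,0,-0.1249],[91,-3.4,16.5,0,0,0,-0.1249]]
[[91,-5.4,16,0,0,0,-0.1249],[91,-7.4,15.2,0,0,0,-0.1249],[91,-9.1,14.1,0,0,0,-0.1244]]
```

Request:
carry_out([
  [[91,25,-28,0,0,0,-0.117],[91,28,-25,0,0,0,-0.117],[91,31,-22,0,0,0,-0.117],[91,33,-18,0,0,0,-0.117],[91,35,-14,0,0,0,-0.117],[91,36,-10,0,0,0,-0.117],[91,37,-6,0,0,0,-0.117],[91,38,-1,0,0,0,-0.117],[91,37,3,0,0,0,-0.117],[91,37,8,0,0,0,-0.117]],
])

```text
time: 1.18
ee_pos: [317.7, -278.1, 236.1]
eef_rot: [[0.174, 0.985, 0.0], [0.985, -0.174, -0.0], [-0.0, 0.0, -1.0]]
contact_force: [1.3, -0.0, 0.4]
width: 1.0
```

Request:
carry_out([
  [[91,36,12,0,0,0,-0.117],[91,34,16,0,0,0,-0.117],[91,32,20,0,0,0,-0.117],[91,13,10,0,0,0,-0.124],[91,12,12,0,0,0,-0.124],[91,10,13,0,0,0,-0.124],[91,9,14,0,0,0,-0.124],[91,7,15,0,0,0,-0.124],[91,5,16,0,0,0,-0.124],[91,3,17,0,0,0,-0.124]],
])

```text
time: 2.02
ee_pos: [426.1, -75.9, 236.0]
eef_rot: [[-0.865, 0.502, 0.0], [0.502, 0.865, -0.0], [-0.0, 0.0, -1.0]]
contact_force: [0.1, 0.4, 0.7]
width: 1.003
```

Request:
carry_out([
  [[91,1,17,0,0,0,-0.124],[91,-1,17,0,0,0,-0.124],[91,-3,16,0,0,0,-0.124],[91,-5,16,0,0,0,-0.124],[91,-7,15,0,0,0,-0.124],[91,-9,14,0,0,0,-0.124],[91,0,0,0,0,0,0],[91,0,0,0,0,0,0]],
])

```text
time: 2.68
ee_pos: [471.5, 13.1, 235.9]
eef_rot: [[-0.978, -0.21, -0.0], [-0.21, 0.978, -0.0], [0.0, -0.0, -1.0]]
contact_force: [0.0, 0.5, 0.3]
width: 1.0
```

Run:
```python
from h import *
s=snapshot("wrist"); np.savez("w1.npz",**s); crop(s,0,0,512,384,1.5,"w1")
print(r.read_state()["joint_pos"].round(2))
```

```text
[-0.1   0.28  1.71 -0.    1.15 -1.88]
```

View pics/w1.png

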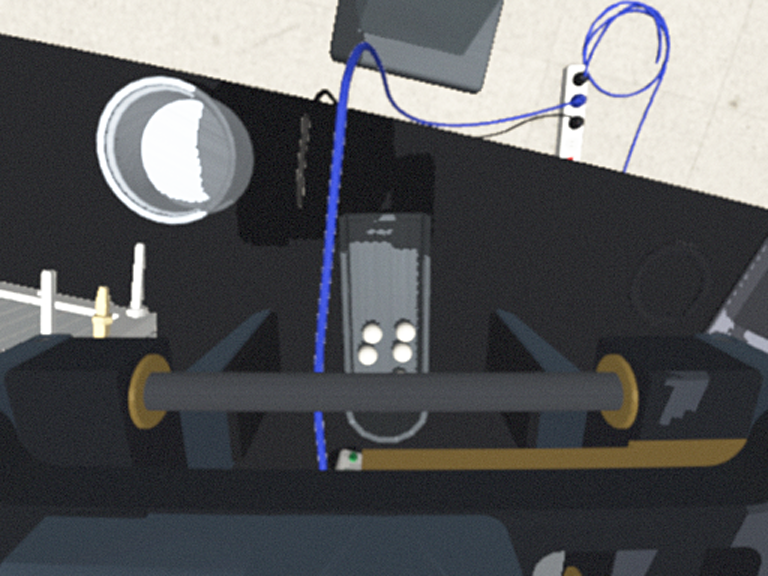

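Run:
```python
from h import *
s=dict(np.load("w1.npz")); 
im=s["pixels"].copy(); 
g=cv2.createCLAHE(4,(4,4)).apply(cv2.cvtColor(im,cv2.COLOR_RGB2GRAY)); s["pixels"]=cv2.merge([g,g,g])
crop(s,200,130,310,300,4.5,"w1c"); s["pixels"]=im; crop(s,60,40,180,160,5,"w1j")
```

```text
(no output)
```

View pics/w1c.png

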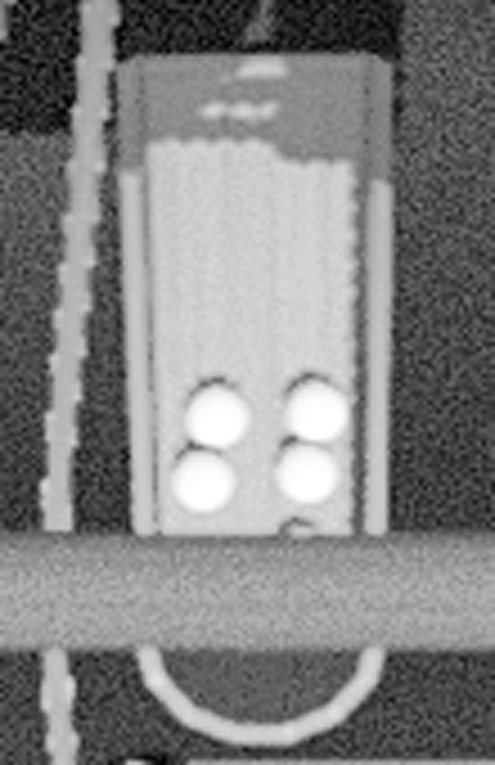

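View pics/w1j.png

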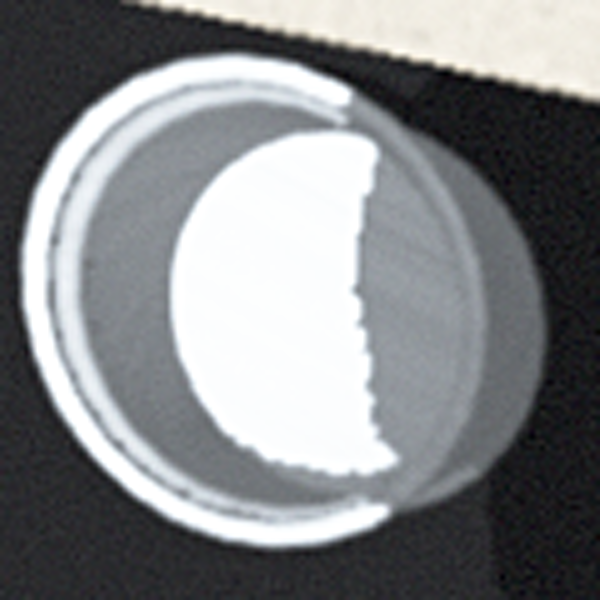

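Run:
```python
from h import *
np.set_printoptions(precision=1,suppress=True)
s=dict(np.load("w1.npz")); f=lambda x,y:(x/4.5-.5+200,y/4.5-.5+130)
L=onplane(s,[f(121,180),f(133,530)],34);R=onplane(s,[f(392,185),f(387,530)],34)
print(L,R, np.degrees(np.arctan2(*(L[1]-L[0])[1::-1])),np.degrees(np.arctan2(*(R[1]-R[0])[1::-1])))
Li=onplane(s,[f(143,180),f(156,530)],34);Ri=onplane(s,[f(368,185),f(366,530)],34);print("inner",Li,Ri)
print("end outer z50",onplane(s,[f(135,650),f(384,650),f(262,747)],50))
print("near corners z0/20/35",onplane(s,[f(120,58),f(391,60)],0),onplane(s,[f(120,58),f(391,60)],32))
print("balls",onplane(s,[f(217,416),f(205,480),f(316,410),f(307,472)],17))
j=lambda x,y:(x/5-.5+60,y/5-.5+40)
P=onplane(s,[j(22,290),j(240,53),j(130,110),j(275,548),j(488,300),j(60,430),j(440,160)],56)
A=np.c_[2*P[:,:2],np.ones(len(P))];x=np.linalg.lstsq(A,(P[:,:2]**2).sum(1),rcond=None)[0];print("jar",x[:2],np.sqrt(x[2]+x[0]**2+x[1]**2))
```

```text
[[472.5 -24.3  34. ]
 [578.5  -0.8  34. ]] [[457.8  51.1  34. ]
 [562.2  75.2  34. ]] 12.486686836795213 12.990429852776513
inner [[471.2 -18.2  34. ]
 [577.    6.1  34. ]] [[459.2  44.5  34. ]
 [563.5  68.9  34. ]]
end outer z50 [[609.2   7.   50. ]
 [593.5  80.3  50. ]
 [634.3  51.6  50. ]]
near corners z0/20/35 [[442.6 -33.6   0. ]
 [426.   46.8   0. ]] [[439.1 -31.   32. ]
 [423.8  42.8  32. ]]
balls [[543.2  17.7  17. ]
 [565.2  18.4  17. ]
 [534.7  47.5  17. ]
 [555.7  49.4  17. ]]
jar [ 419.7 -165.5] 53.88610127508892
```

Run:
```python
from h import *; from plan import *
st=r.read_state()
plan(st["ee_pos"],st["eef_rot"],[((465,382,236),Rt(-12),10,91)])
```

```text
seg 10 max step 37.0 mm 2.41 deg
[[91,-7.1,36.3,0,0,0,0.042],[91,-5.6,36.5,0,0,0,0.042],[91,-4,36.7,-0.1,0,0,0.042],[91,-2.5,36.9,0,0,0,0.042],[91,-0.9,36.9,0,0,0,0.042],[91,0.6,36.9,0,0,0,0.042],[91,2.1,36.9,0,0,0,0.042],[91,3.8,36.8,0,0,0,0.042],[91,5.2,36.6,-0.1,0,0,0.042],[91,6.8,36.3,0,-0.0002,-0.0002,0.0416]]
```

Request:
carry_out([
  [[91,-7,36.5,0,0,0,0.042],[91,-5.5,36.5,0,0,0,0.042],[91,-4,36.5,0,0,0,0.042],[91,-2.5,37,0,0,0,0.042],[91,-1,37,0,0,0,0.042],[91,0.5,37,0,0,0,0.042],[91,2,37,0,0,0,0.042],[91,4,37,0,0,0,0.042],[91,5,36.5,0,0,0,0.042],[91,7,36.5,0,0,0,0.042]],
])

```text
time: 3.57
ee_pos: [464.3, 383.6, 236.0]
eef_rot: [[-0.977, 0.212, 0.0], [0.212, 0.977, -0.0], [-0.0, -0.0, -1.0]]
contact_force: [1.4, -0.9, 0.2]
width: 0.997
```

Request:
carry_out([
  [[91,0,0,0,0,0,0],[91,0,0,0,0,0,0],[91,0,0,0,0,0,0]],
])

```text
time: 3.82
ee_pos: [464.4, 381.8, 235.7]
eef_rot: [[-0.978, 0.208, -0.0], [0.208, 0.978, -0.001], [0.0, -0.001, -1.0]]
contact_force: [-0.2, -0.1, -0.1]
width: 0.999
```

Run:
```python
from h import *
s=snapshot("wrist"); np.savez("w2.npz",**s); crop(s,100,60,420,300,2.5,"w2")
```

```text
(no output)
```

View pics/w2.png

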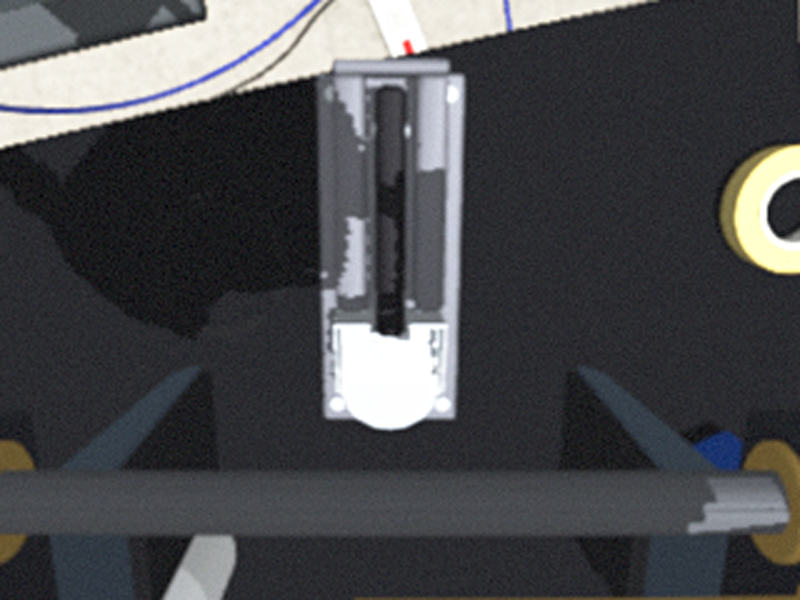

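Run:
```python
from h import *
np.set_printoptions(precision=1,suppress=True)
s=dict(np.load("w2.npz")); f=lambda x,y:(x/2.5-.5+100,y/2.5-.5+60)
P=onplane(s,[f(325,418),f(457,418)],6);print("plate far",P, P.mean(0)); Q=onplane(s,[f(319,78),f(464,76)],6);print("plate rear",Q,Q.mean(0))
v=P.mean(0)-Q.mean(0);print("head",np.degrees(np.arctan2(v[1],v[0])))
H=onplane(s,[f(391,90),f(390,325)],70);print("handle",H);v=H[1]-H[0];print(np.degrees(np.arctan2(v[1],v[0])),np.linalg.norm(v))
print("backwall top",onplane(s,[f(333,324),f(447,324)],36)); print("nose",onplane(s,[f(390,430)],7))
e=np.linalg.norm; print(e(P[0]-P[1]),e(Q[0]-Q[1]))
```

```text
plate far [[537.4 328.2   6. ]
 [553.4 403.3   6. ]] [545.4 365.8   6. ]
plate rear [[354.6 368.4   6. ]
 [369.2 441.5   6. ]] [361.9 405.    6. ]
head -12.054066178265549
handle [[372.4 402.3  70. ]
 [474.2 380.2  70. ]]
-12.23611843266158 104.15535945914539
backwall top [[476.2 349.8  36. ]
 [488.5 407.3  36. ]]
nose [[552.2 363.7   7. ]]
76.77131532525804 74.50972546098006
```

Request:
carry_out([
  [[91,-13,0.3,20,0,0,0],[91,-13,0.3,30,0,0,0],[91,-13.5,0.2,30,0,0,0],[91,0,0,30,0,0,0],[91,0,0,30,0,0,0],[91,0,0,25,0,0,0],[91,0,0,0,0,0,0],[91,0,0,0,0,0,0]],
])

```text
time: 4.53
ee_pos: [503.0, 373.9, 70.7]
eef_rot: [[-0.978, 0.208, -0.002], [0.208, 0.978, -0.001], [0.002, -0.002, -1.0]]
contact_force: [-0.1, 0.1, -0.6]
width: 0.993
```

Run:
```python
from h import *
s=snapshot("wrist"); np.savez("w3.npz",**s); crop(s,100,60,420,300,2.5,"w3")
```

```text
(no output)
```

View pics/w3.png

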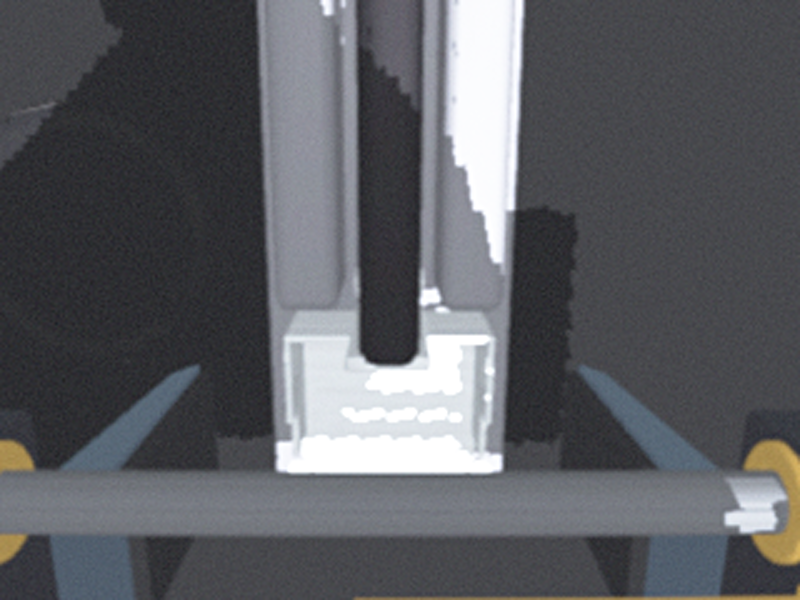

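Run:
```python
from h import *
np.set_printoptions(precision=1,suppress=True)
a=dict(np.load("w2.npz"));b=dict(np.load("w3.npz")); f=lambda x,y:(x/2.5-.5+100,y/2.5-.5+60)
print(tri(a,[f(333,324),f(447,324)],b,[f(284,337),f(496,337)]))
```

```text
[[477.7 349.   30.5   0.3]
 [489.5 407.3  32.6   0.3]]
```

Request:
carry_out([
  [[91,0,0,15,0,0,0],[91,0,0,15,0,0,0],[91,0,0,9,0,0,0],[91,0,0,0,0,0,0],[40,0,0,0,0,0,0],[40,0,0,0,0,0,0],[40,0,0,0,0,0,0],[40,0,0,0,0,0,0],[40,0,0,0,0,0,0],[40,0,0,0,0,0,0]],
])

```text
time: 5.42
ee_pos: [503.3, 375.5, 32.3]
eef_rot: [[-0.978, 0.206, 0.0], [0.206, 0.978, 0.0], [-0.0, 0.0, -1.0]]
contact_force: [-0.0, -1.1, 4.4]
width: 0.633
```

Request:
carry_out([
  [[40,0,0,-5,0,0,0],[40,0,0,-8,0,0,0],[40,0,0,-12,0,0,0],[40,0,0,-15,0,0,0],[40,0,0,-20,0,0,0],[40,0,0,-20,0,0,0],[40,0,0,-15,0,0,0],[40,0,0,-5,0,0,0],[40,0,0,0,0,0,0]],
])

```text
time: 6.17
ee_pos: [503.8, 375.9, 133.9]
eef_rot: [[-0.978, 0.206, 0.003], [0.206, 0.978, 0.002], [-0.002, 0.002, -1.0]]
contact_force: [0.1, -0.3, -1.3]
width: 0.635
```

Run:
```python
from h import *; from plan import *
s=snapshot("wrist"); crop(s,100,60,420,300,2.5,"w4")
s=snapshot("side"); crop(s,190,110,310,220,6,"s4")
st=r.read_state(); print(st["ee_pos"],st["contact_force"])
plan(st["ee_pos"],st["eef_rot"],[((461,198,130),Rt(10),9,40)])
```

```text
[502.9164182  375.27106433 131.69927818] [-1.03143681 -0.48721822 -2.1884813 ]
seg 9 max step 20.3 mm 2.44 deg
[[40,0.5,-20.2,0.2,0,0,-0.0425],[40,1.3,-20.2,0.2,0,0,-0.0425],[40,2.3,-20.1,0.2,0,0,-0.0425],[40,3,-20.1,0.2,0,0,-0.0425],[40,3.9,-19.8,0.2,0,0,-0.0425],[40,4.8,-19.7,0.2,0,0,-0.0425],[40,5.6,-19.4,0.1,0,0,-0.0425],[40,6.4,-19.2,0.2,0,0,-0.0425],[40,7.2,-19,0.2,-0.0001,-0.0003,-0.0423]]
```

View pics/w4.png

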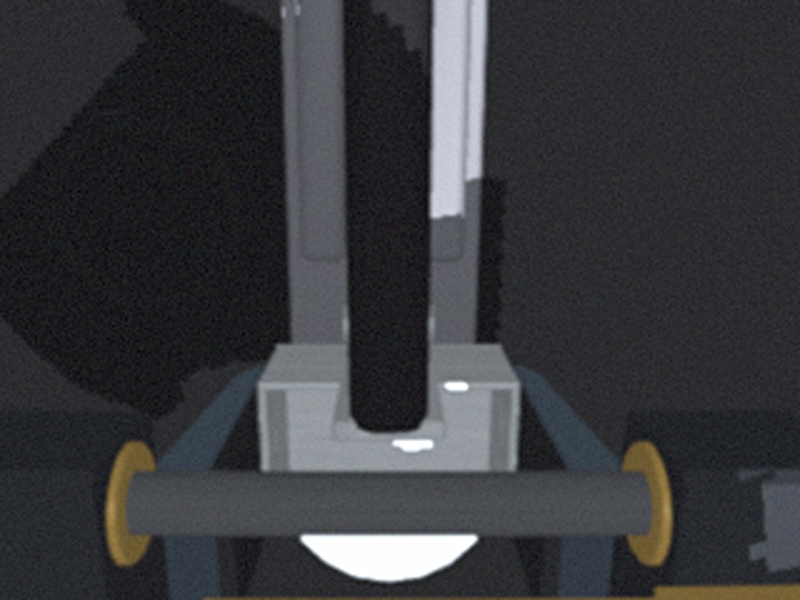

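View pics/s4.png

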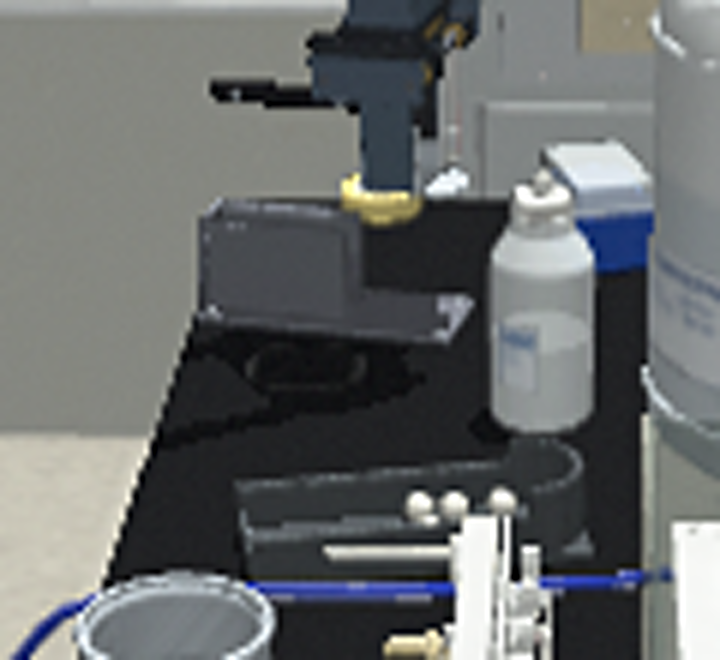

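Request:
carry_out([
  [[40,0.5,-20,0,0,0,-0.042],[40,1.5,-20,0,0,0,-0.042],[40,2.5,-20,0,0,0,-0.042],[40,3,-20,0,0,0,-0.042],[40,4,-20,0,0,0,-0.042],[40,5,-20,0,0,0,-0.042],[40,5.5,-19.5,0,0,0,-0.042],[40,6.5,-19,0,0,0,-0.042],[40,7,-19,0,0,0,-0.042]],
])

```text
time: 7.02
ee_pos: [459.4, 197.4, 131.0]
eef_rot: [[-0.985, -0.171, -0.002], [-0.171, 0.985, -0.001], [0.002, -0.0, -1.0]]
contact_force: [0.4, 0.1, -2.5]
width: 0.635
```

Request:
carry_out([
  [[40,0,0,15,0,0,0],[40,0,0,20,0,0,0],[40,0,0,20,0,0,0],[40,0,0,20,0,0,0],[40,0,0,15,0,0,0],[40,0,0,6,0,0,0],[40,0,0,2,0,0,0],[40,0,0,0,0,0,0],[40,0,0,0,0,0,0]],
])

```text
time: 7.77
ee_pos: [460.7, 198.5, 34.4]
eef_rot: [[-0.986, -0.169, 0.0], [-0.169, 0.986, 0.0], [-0.0, 0.0, -1.0]]
contact_force: [0.4, -0.4, -1.2]
width: 0.64
```

Request:
carry_out([
  [[40,0,0,3,0,0,0],[40,0,0,2,0,0,0],[40,0,0,1,0,0,0],[40,0,0,0,0,0,0],[40,0,0,0,0,0,0]],
])

```text
time: 8.18
ee_pos: [460.5, 198.5, 28.0]
eef_rot: [[-0.986, -0.169, 0.0], [-0.169, 0.986, 0.0], [-0.0, 0.0, -1.0]]
contact_force: [-0.7, -0.5, -0.9]
width: 0.634
```

Request:
carry_out([
  [[40,0,0,1,0,0,0],[40,0,0,1,0,0,0],[40,0,0,0,0,0,0],[40,0,0,0,0,0,0]],
])

```text
time: 8.52
ee_pos: [460.6, 198.5, 26.2]
eef_rot: [[-0.986, -0.169, 0.0], [-0.169, 0.986, 0.0], [-0.0, 0.0, -1.0]]
contact_force: [-0.6, -0.1, 7.9]
width: 0.634
```

Request:
carry_out([
  [[91,0,0,0,0,0,0],[91,0,0,0,0,0,0],[91,0,0,0,0,0,0],[91,0,0,0,0,0,0],[91,0,0,-5,0,0,0],[91,0,0,-20,0,0,0],[91,0,0,-35,0,0,0],[91,0,0,-35,0,0,0],[91,0,0,-35,0,0,0],[91,0,0,-20,0,0,0]],
])

```text
time: 9.35
ee_pos: [461.2, 198.7, 179.7]
eef_rot: [[-0.986, -0.169, 0.003], [-0.169, 0.986, 0.001], [-0.003, 0.0, -1.0]]
contact_force: [1.2, 0.3, 0.2]
width: 1.0
```

Request:
carry_out([
  [[91,20,0,0,0,0,0],[91,30,0,0,0,0,0],[91,21,0,0,0,0,0],[91,0,0,0,0,0,0],[91,0,0,0,0,0,0]],
])

```text
time: 9.77
ee_pos: [389.8, 186.4, 176.4]
eef_rot: [[-0.985, -0.17, 0.0], [-0.17, 0.985, 0.0], [-0.0, 0.0, -1.0]]
contact_force: [0.2, 0.3, 0.7]
width: 0.996
```

Run:
```python
from h import *
s=snapshot("wrist"); np.savez("w5.npz",**s); crop(s,100,60,420,300,2.5,"w5")
s=snapshot("side"); crop(s,190,110,310,220,6,"s5"); np.savez("s5.npz",**s)
s=snapshot("top"); crop(s,120,130,280,260,5,"t5"); np.savez("t5.npz",**s)
print(r.read_state()["ee_pos"])
```

```text
[391.52276872 186.64989064 176.13477412]
```

View pics/w5.png

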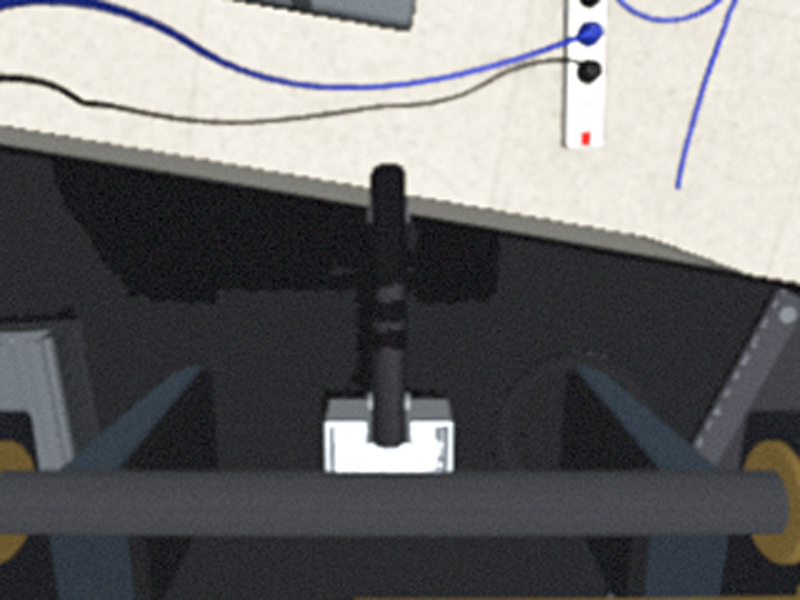

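View pics/s5.png

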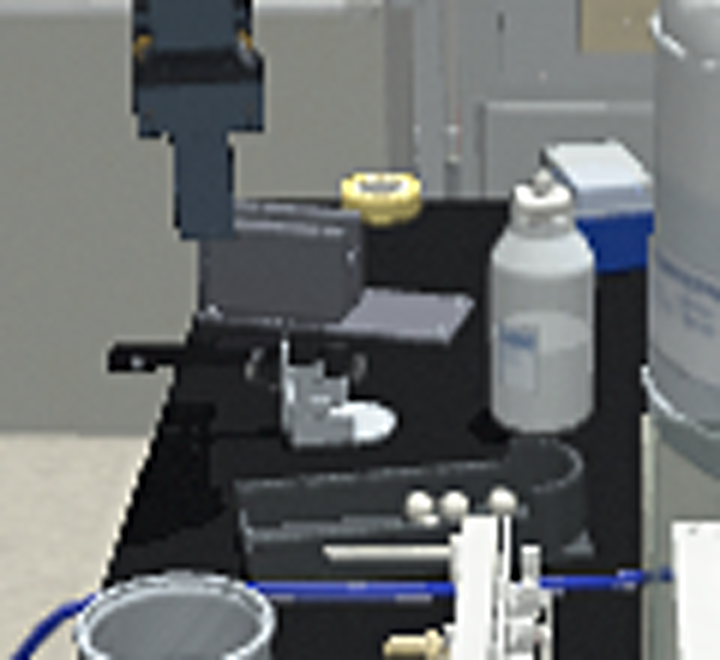

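View pics/t5.png

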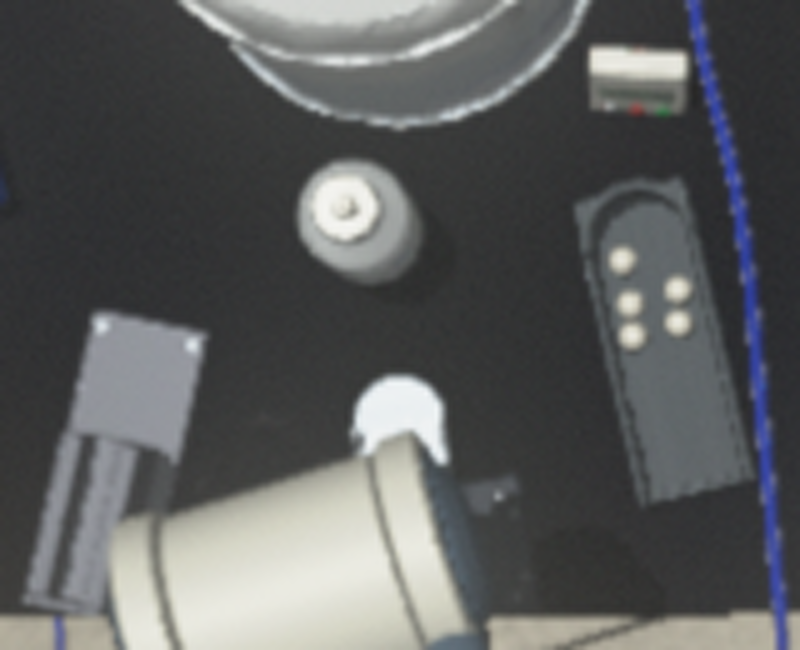

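Run:
```python
from h import *
np.set_printoptions(precision=1,suppress=True)
s=dict(np.load("w5.npz")); f=lambda x,y:(x/2.5-.5+100,y/2.5-.5+60)
B=onplane(s,[f(325,421),f(453,421)],30);print("backwall top",B,B.mean(0))
H=onplane(s,[f(387,166),f(390,444)],64);print("handle ends",H);v=H[1]-H[0];print(np.degrees(np.arctan2(v[1],v[0])),np.linalg.norm(v))
t=dict(np.load("t5.npz"));print("nose",onplane(t,[(400/5-.5+120,375/5-.5+130)],1))
g=dict(np.load("s5.npz"));k=lambda x,y:(x/6-.5+190,y/6-.5+110)
print("rear handle tri",tri(s,[f(387,166)],g,[k(108,357)]))
```

```text
backwall top [[444.1 166.   30. ]
 [434.3 223.4  30. ]] [439.2 194.7  30. ]
handle ends [[326.9 174.7  64. ]
 [435.1 194.4  64. ]]
10.324266672160007 110.02266400731484
nose [[508.6 200.7   1. ]]
rear handle tri [[327.1 174.7  56.9   0.1]]
```

Request:
carry_out([
  [[60,1,0,20,0,0,0],[40,0,0,30,0,0,0],[40,0,0,30,0,0,0],[40,0,0,20,0,0,0],[40,0,0,12,0,0,0],[40,0,0,5,0,0,0],[40,0,0,0,0,0,0],[40,0,0,0,0,0,0],[20,0,0,0,0,0,0]],
])

```text
time: 10.67
ee_pos: [390.2, 186.5, 59.6]
eef_rot: [[-0.986, -0.169, 0.001], [-0.169, 0.986, 0.0], [-0.001, 0.0, -1.0]]
contact_force: [-0.0, -0.5, -0.2]
width: 0.396
```

Request:
carry_out([
  [[0,0,0,0,0,0,0],[0,0,0,0,0,0,0],[0,0,0,0,0,0,0],[0,0,0,0,0,0,0],[0,0,0,0,0,0,0],[0,0,0,0,0,0,0]],
])

```text
time: 11.17
ee_pos: [389.6, 186.3, 59.2]
eef_rot: [[-0.986, -0.169, 0.0], [-0.169, 0.986, 0.0], [-0.0, 0.0, -1.0]]
contact_force: [-1.2, -0.3, 7.1]
width: 0.15
```

Run:
```python
from h import *; from plan import *
st=r.read_state(); print(st["ee_pos"])
p=st["ee_pos"]
plan(p,st["eef_rot"],[(p+[0,0,61],st["eef_rot"],4,0),((400,-1.8,120),Rt(12.9),9,0)])
```

```text
[389.57233989 186.31095049  59.18094677]
seg 4 max step 15.3 mm 0.00 deg
[[0,0,0,-15.2,0,0,0],[0,0,0,-15.3,0,0,0],[0,0,0,-15.2,0,0,0],[0,0,0,-15.3,0,0,0]]
seg 9 max step 21.0 mm 0.35 deg
[[0,2.4,-20.8,0,0,0,-0.0061],[0,2.5,-20.8,0,0,0,-0.0061],[0,2.7,-20.7,0.1,0,0,-0.0061],[0,2.7,-20.8,0,0,0,-0.0061],[0,2.9,-20.7,0,0,0,-0.0061],[0,3.1,-20.7,0,0,0,-0.0061],[0,3.1,-20.7,0,0,0,-0.0061],[0,3.3,-20.7,0,0,0,-0.0061],[0,3.4,-20.6,0.1,0.0001,0.0004,-0.0061]]
```

Request:
carry_out([
  [[0,0,0,-5,0,0,0],[0,0,0,-15,0,0,0],[0,0,0,-20,0,0,0],[0,0,0,-21,0,0,0],[0,2.5,-21,0,0,0,-0.006],[0,2.5,-21,0,0,0,-0.006],[0,2.5,-21,0,0,0,-0.006],[0,3,-20.5,0,0,0,-0.006],[0,3,-20.5,0,0,0,-0.006],[0,3,-20.5,0,0,0,-0.006]],
])

```text
time: 12.0
ee_pos: [395.9, 59.9, 120.2]
eef_rot: [[-0.979, -0.205, -0.0], [-0.205, 0.979, -0.0], [0.0, 0.0, -1.0]]
contact_force: [1.1, 0.2, -1.8]
width: 0.149
```

Request:
carry_out([
  [[0,3,-21,0,0,0,-0.006],[0,3,-20.5,0,0,0,-0.006],[0,3.5,-20.5,0,0,0,-0.006],[0,0,0,0,0,0,0],[0,0,0,0,0,0,0],[0,0,0,0,0,0,0]],
])

```text
time: 12.5
ee_pos: [399.7, -1.5, 120.0]
eef_rot: [[-0.975, -0.222, -0.0], [-0.222, 0.975, 0.0], [0.0, 0.0, -1.0]]
contact_force: [-0.3, -0.6, -1.7]
width: 0.151
```

Run:
```python
from h import *
s=snapshot("wrist"); np.savez("w6.npz",**s); crop(s,120,140,400,350,2.8,"w6")
s=snapshot("side"); crop(s,190,110,310,220,6,"s6"); np.savez("s6.npz",**s)
s=snapshot("top"); crop(s,200,150,300,260,6,"t6"); np.savez("t6.npz",**s)
st=r.read_state();print(st["ee_pos"],np.degrees(np.arctan2(-st["eef_rot"][1,0],-st["eef_rot"][0,0])))
```

```text
[399.79554692  -1.10793395 119.96130119] 12.901436175743216
```

View pics/w6.png

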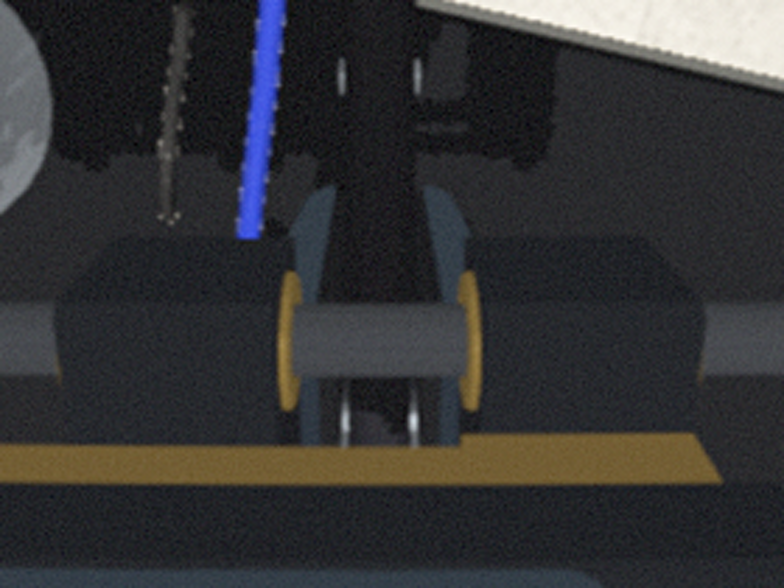

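View pics/s6.png

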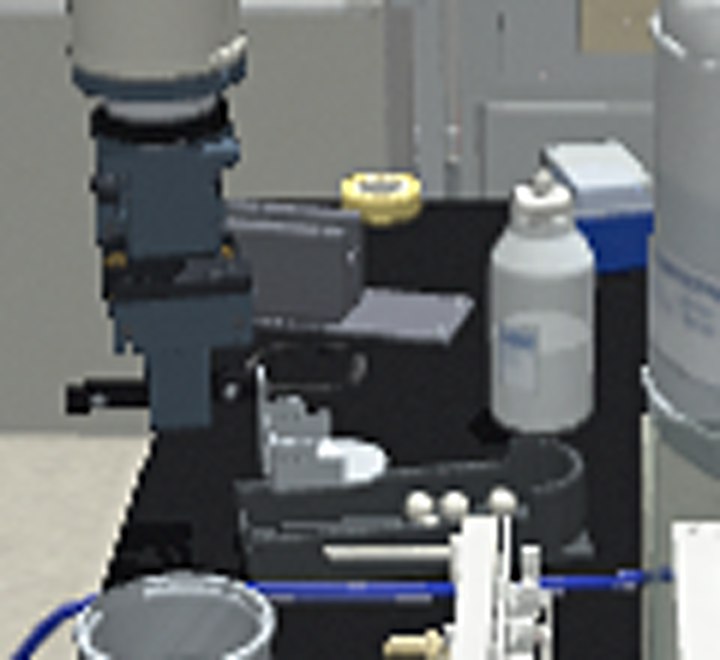

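View pics/t6.png

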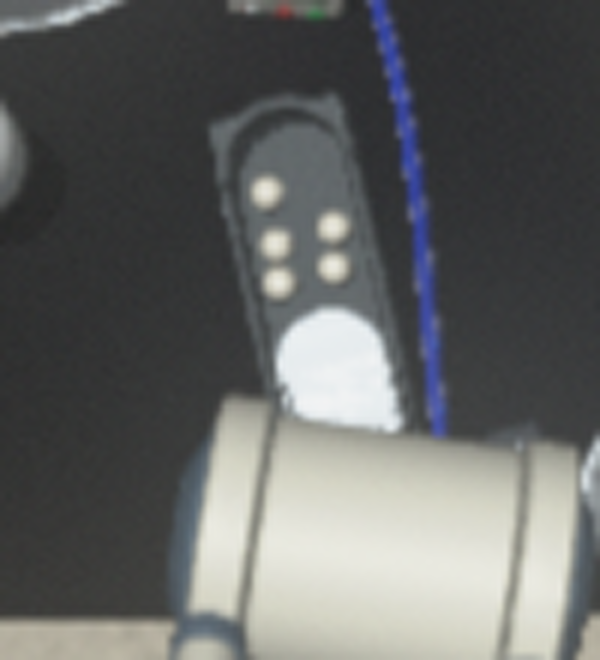

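Run:
```python
from h import *
np.set_printoptions(precision=1,suppress=True)
t=dict(np.load("t6.npz")); im=t["pixels"].astype(int)
m=(im.min(2)>200); m[:, :240]=0;m[:,275:]=0;m[:198]=0;m[:, :]&=True
ys,xs=np.nonzero(m[:218]); 
P=onplane(t,np.c_[xs,ys].astype(float),62)[:,:2]
a=np.radians(12.9);u=np.array([np.cos(a),np.sin(a)]);v=np.array([-u[1],u[0]]);C=np.array([533.5,28.8])
A=(P-C)@u;B=(P-C)@v
for lo in range(-60,-5,5):
    k=(A>=lo)&(A<lo+5)
    if k.any(): print(lo,B[k].min().round(1),B[k].max().round(1),(B[k].min()+B[k].max())/2)
print("nose",A.max())
# trough edges in top image: intensity profile across at given A, z=34
g=cv2.cvtColor(t["pixels"],cv2.COLOR_RGB2GRAY).astype(np.float32)
for z,al in ((34,(15,25,35,45)),):
  bs=np.arange(-50,50,2.)
  acc=0
  for x in al:
    Q=np.array([np.r_[C+u*x+v*b,z] for b in bs]); q=proj(t,Q).astype(np.float32)
    acc=acc+cv2.remap(g,q[:,:1],q[:,1:],cv2.INTER_LINEAR)[:,0]
  print(np.c_[bs,(acc/4)].round(0).tolist())
```

```text
-60 -27.7 24.6 -1.5268597682923453
-55 -25.3 26.3 0.48716981938536996
-50 -26.7 25.6 -0.5909087984454082
-45 -24.4 27.9 1.780921634204942
-40 -25.1 26.5 0.7065630905624687
-35 -20.3 22.7 1.1765350395151408
-30 -18.0 18.2 0.10306775767476672
-25 -12.5 13.7 0.5750672399636789
nose -20.480856328828914
[[-50.0, 51.0], [-48.0, 51.0], [-46.0, 51.0], [-44.0, 51.0], [-42.0, 53.0], [-40.0, 60.0], [-38.0, 73.0], [-36.0, 86.0], [-34.0, 90.0], [-32.0, 90.0], [-30.0, 96.0], [-28.0, 105.0], [-26.0, 112.0], [-24.0, 122.0], [-22.0, 129.0], [-20.0, 137.0], [-18.0, 142.0], [-16.0, 143.0], [-14.0, 141.0], [-12.0, 133.0], [-10.0, 124.0], [-8.0, 112.0], [-6.0, 106.0], [-4.0, 105.0], [-2.0, 104.0], [0.0, 104.0], [2.0, 104.0], [4.0, 106.0], [6.0, 114.0], [8.0, 126.0], [10.0, 142.0], [12.0, 151.0], [14.0, 157.0], [16.0, 158.0], [18.0, 152.0], [20.0, 139.0], [22.0, 123.0], [24.0, 111.0], [26.0, 99.0], [28.0, 89.0], [30.0, 77.0], [32.0, 77.0], [34.0, 84.0], [36.0, 86.0], [38.0, 75.0], [40.0, 61.0], [42.0, 54.0], [44.0, 52.0], [46.0, 52.0], [48.0, 52.0]]
```

Request:
carry_out([
  [[0,0,0,10,0,0,0],[0,0,0,15,0,0,0],[0,0,0,12,0,0,0],[0,0,0,8,0,0,0],[0,0,0,4,0,0,0],[0,0,0,2,0,0,0],[0,0,0,0,0,0,0],[0,0,0,0,0,0,0]],
])

```text
time: 13.32
ee_pos: [400.1, -1.6, 69.2]
eef_rot: [[-0.975, -0.223, 0.0], [-0.223, 0.975, -0.0], [-0.0, -0.0, -1.0]]
contact_force: [-0.4, 0.4, -1.7]
width: 0.151
```

Request:
carry_out([
  [[0,0,0,1,0,0,0],[0,0,0,0,0,0,0],[0,0,0,0,0,0,0]],
])

```text
time: 13.57
ee_pos: [400.1, -1.8, 68.2]
eef_rot: [[-0.975, -0.222, 0.0], [-0.222, 0.975, -0.0], [-0.0, -0.0, -1.0]]
contact_force: [-0.2, -0.8, -1.9]
width: 0.151
```

Request:
carry_out([
  [[0,0,0,1,0,0,0],[0,0,0,0.5,0,0,0],[0,0,0,0,0,0,0],[0,0,0,0,0,0,0]],
])

```text
time: 13.9
ee_pos: [399.6, -1.9, 66.7]
eef_rot: [[-0.975, -0.222, -0.0], [-0.222, 0.975, -0.0], [0.0, -0.0, -1.0]]
contact_force: [-4.0, -1.4, 10.1]
width: 0.152
```

Run:
```python
from h import *
s=snapshot("side"); crop(s,210,150,310,220,8,"s7"); np.savez("s7.npz",**s)
s=snapshot("top"); crop(s,200,150,300,260,6,"t7"); np.savez("t7.npz",**s)
st=r.read_state();print(st["ee_pos"],st["contact_force"],st["wrist_torque"])
```

```text
[399.61346246  -1.86280523  66.64549098] [-3.94923715 -2.18157299  9.46425177] [-0.20583564  0.35097438 -0.03486572]
```

View pics/s7.png

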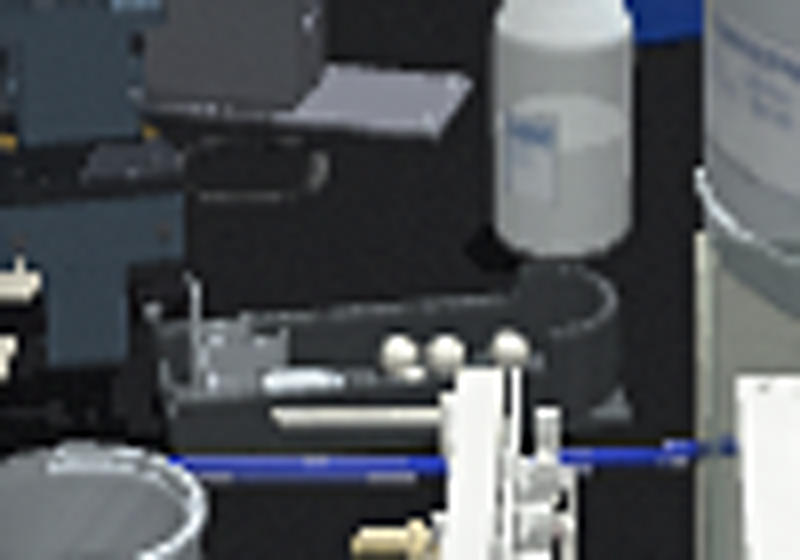

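View pics/t7.png

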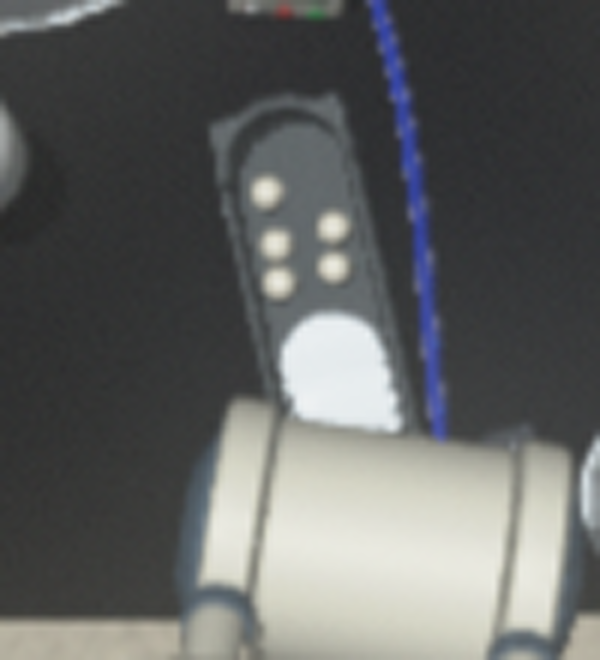

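Request:
carry_out([
  [[0,-2,0,-0.4,0,0,0],[0,-4,0,0,0,0,0],[0,-6,0,0,0,0,0],[0,-6,0,0,0,0,0],[0,-6,0,0,0,0,0],[0,-6,0,0,0,0,0],[0,-6,0,0,0,0,0],[0,-6,0,0,0,0,0],[0,-6,0,0,0,0,0]],
])

```text
time: 14.75
ee_pos: [447.3, 9.1, 66.8]
eef_rot: [[-0.975, -0.222, -0.0], [-0.222, 0.975, 0.0], [0.0, 0.0, -1.0]]
contact_force: [-2.0, -0.5, 1.8]
width: 0.153
```

Run:
```python
from h import *
s=snapshot("side"); crop(s,210,150,310,220,8,"s8"); np.savez("s8.npz",**s)
s=snapshot("top"); crop(s,200,150,300,260,6,"t8"); np.savez("t8.npz",**s)
st=r.read_state();print(st["ee_pos"],st["contact_force"],st["wrist_torque"])
```

```text
[448.16395123   9.02145629  66.8261387 ] [ 0.71901554 -0.94261549 -1.95531069] [ 0.05510417  0.00180573 -0.04680162]
```

View pics/t8.png

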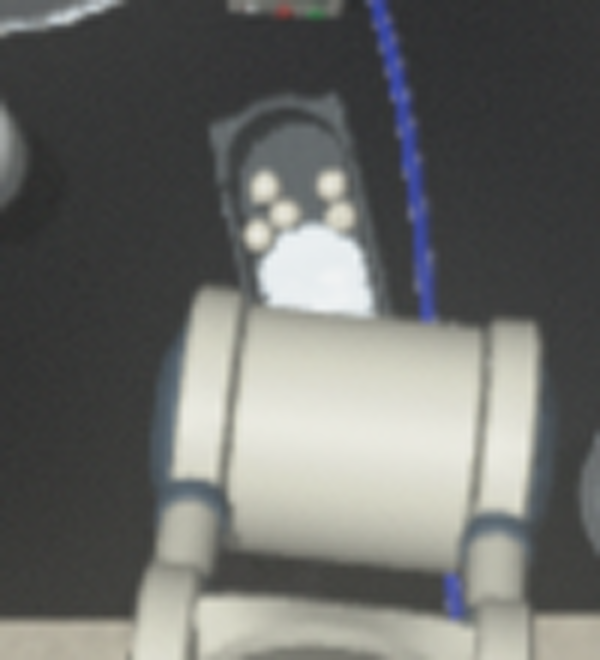

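Request:
carry_out([
  [[0,-4,0,0.4,0,0,0],[0,-5,0,0,0,0,0],[0,-5,0,0,0,0,0],[0,-5,0,0,0,0,0],[0,-5,0,0,0,0,0],[0,-5,0,0,0,0,0],[0,-4,0,0,0,0,0],[0,-3,0,0,0,0,0],[0,-3,0,0,0,0,0],[0,-3,0,0,0,0,0]],
])

```text
time: 15.68
ee_pos: [486.8, 18.2, 66.5]
eef_rot: [[-0.975, -0.222, -0.002], [-0.222, 0.975, 0.0], [0.002, 0.0, -1.0]]
contact_force: [-6.4, -1.6, 10.9]
width: 0.151
```

Request:
carry_out([
  [[0,-3,0,0,0,0,0],[0,-3,0,0,0,0,0],[0,-3,0,0,0,0,0],[0,-2,0,0,0,0,0],[0,-2,0,0,0,0,0],[0,-2,0,0,0,0,0],[0,0,0,0,0,0,0],[0,0,0,0,0,0,0]],
])

```text
time: 16.35
ee_pos: [501.9, 21.6, 66.5]
eef_rot: [[-0.975, -0.222, -0.001], [-0.222, 0.975, 0.0], [0.001, 0.0, -1.0]]
contact_force: [-3.0, 0.0, 6.3]
width: 0.151
```

Run:
```python
from h import *
s=snapshot("side"); crop(s,210,150,310,220,8,"s9"); np.savez("s9.npz",**s)
s=snapshot("top"); crop(s,200,150,300,260,6,"t9"); np.savez("t9.npz",**s)
st=r.read_state();print(st["ee_pos"],st["contact_force"],st["wrist_torque"])
a=np.radians(12.9);u=np.array([np.cos(a),np.sin(a)]);print("nose A",(st["ee_pos"][:2]-[533.5,28.8])@u+121)
```

```text
[501.91153295  21.58183956  66.51618351] [-3.42034052 -0.30804335  6.58079981] [0.14077789 0.32545681 0.06662468]
nose A 88.59733297840458
```

View pics/t9.png

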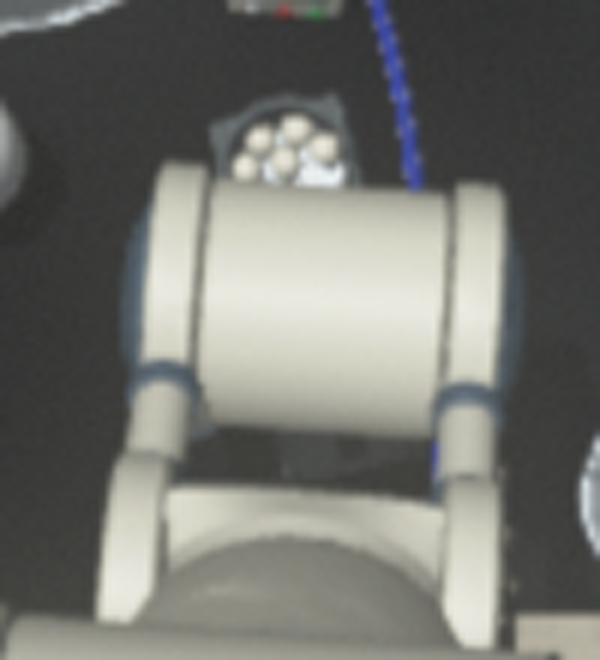

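View pics/s9.png

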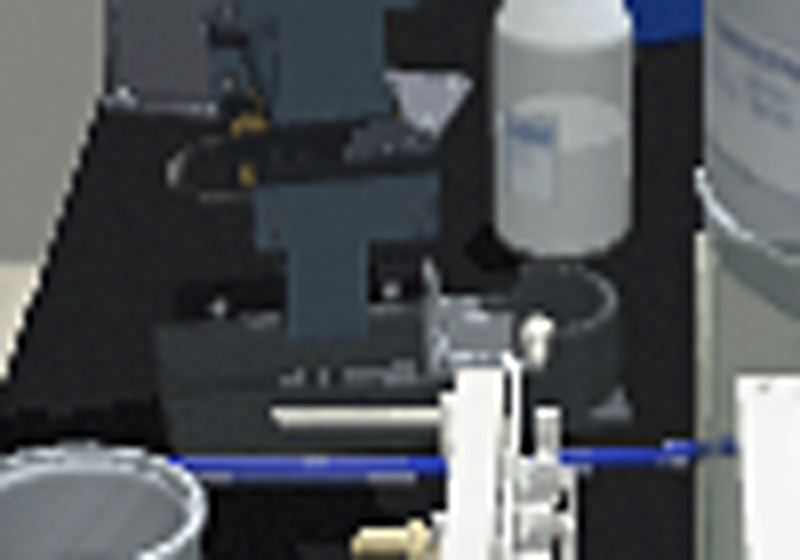

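Request:
carry_out([
  [[0,-1,0,0,0,0,0],[0,-1,0,0,0,0,0],[0,-1,0,0,0,0,0],[0,-1,0,0,0,0,0],[0,0,0,0,0,0,0],[0,0,0,0,0,0,0]],
])

```text
time: 16.95
ee_pos: [505.6, 22.5, 66.5]
eef_rot: [[-0.975, -0.222, -0.001], [-0.222, 0.975, 0.0], [0.001, 0.0, -1.0]]
contact_force: [-5.5, -0.2, 8.7]
width: 0.153
```

Request:
carry_out([
  [[0,-1,0,0,0,0,0],[0,-1,0,0,0,0,0],[0,0,0,0,0,0,0],[0,0,0,0,0,0,0]],
])

```text
time: 17.28
ee_pos: [507.4, 22.9, 66.5]
eef_rot: [[-0.975, -0.222, -0.001], [-0.222, 0.975, 0.0], [0.001, 0.0, -1.0]]
contact_force: [-5.1, -1.1, 9.3]
width: 0.152
```

Run:
```python
from h import *
s=snapshot("top"); crop(s,220,155,270,195,12,"t10"); np.savez("t10.npz",**s)
st=r.read_state();print(st["ee_pos"],st["contact_force"],st["wrist_torque"])
```

```text
[507.36901988  22.90982133  66.53344354] [-5.7124456  -0.60945396 10.04467459] [0.01306615 0.72174553 0.01166411]
```

View pics/t10.png

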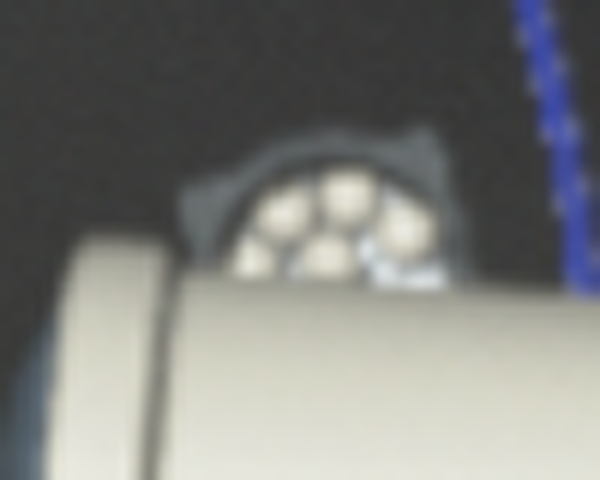

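Run:
```python
from h import *
np.set_printoptions(precision=1,suppress=True)
t=dict(np.load("t10.npz")); a=np.radians(12.9);u=np.array([np.cos(a),np.sin(a)]);v=np.array([-u[1],u[0]]);C=np.array([533.5,28.8])
f=lambda x,y:(x/12-.5+220,y/12-.5+155)
P=onplane(t,[f(284,212),f(348,195),f(407,228),f(326,258),f(254,262)],18.4)[:,:2]-C
print(np.c_[P@u,P@v, np.hypot(P@u-65,P@v)])
print("end wall outer tip z50",(onplane(t,[f(340,130)],50)[:,:2]-C)@u, "inner", (onplane(t,[f(345,158)],50)[:,:2]-C)@u)
```

```text
[[ 84.    9.   21. ]
 [ 84.6  -9.1  21.6]
 [ 72.2 -22.8  23.9]
 [ 69.1   0.6   4.2]
 [ 72.5  20.   21.4]]
end wall outer tip z50 [98.8] inner [91.1]
```

```bash
cat >> plan.py <<'E'
def tcp(origin,heading,pitch,rel=(-86,0,59)):
    """scoop origin pose -> TCP pos, R"""
    R=Rt(heading,pitch); f=-R[:,0];up=-R[:,2];y=np.cross(up,f)
    return np.array(origin,float)+f*rel[0]+y*rel[1]+up*rel[2],R
def pivot(piv,heading,pitch,k=(-35,0,0)):
    """origin such that scoop point k is at piv"""
    R=Rt(heading,pitch);f=-R[:,0];up=-R[:,2]; return np.array(piv,float)-f*k[0]-up*k[2]
E
python3 - <<'E'
from h import *; from plan import *
st=r.read_state(); p=st["ee_pos"]; hd=np.degrees(np.arctan2(-st["eef_rot"][1,0],-st["eef_rot"][0,0])); print(hd)
R0=Rt(hd); org=p-(-R0[:,0])*-86-(-R0[:,2])*59; f=-R0[:,0]
piv=org+f*-35; print(org,piv)
segs=[]
for i,(pt,dz) in enumerate([(2.5,.5),(5,1),(7.5,1.5),(10,2)]):
    o=pivot(piv+[0,0,dz],hd,pt); segs.append((*tcp(o,hd,pt),1,0))
pp=plan(p,st["eef_rot"],segs)
print("stage2")
segs=[]
for i in range(1,11):
    pt=10+1.2*i; o=pivot(piv+[0,0,2+6*i]-f*0.6*i,hd,pt); segs.append((*tcp(o,hd,pt),1,0))
plan(*pp,segs)
E
```

```text
12.850314019529375
[591.21510057  42.03662853   7.53344354] [557.09169564  34.25246281   7.53344354]
seg 1 max step 3.1 mm 2.57 deg
[[0,2.5,0,1.8,0.0003,-0.0449,0]]
seg 1 max step 3.1 mm 2.50 deg
[[0,2.5,0,1.8,0,-0.0436,0]]
seg 1 max step 3.0 mm 2.50 deg
[[0,2.5,0,1.7,0,-0.0436,0]]
seg 1 max step 3.1 mm 2.50 deg
[[0,2.5,0,1.8,0,-0.0437,0]]
stage2
seg 1 max step 4.9 mm 1.20 deg
[[0,0.7,0,-4.9,0,-0.0209,0]]
seg 1 max step 4.9 mm 1.20 deg
[[0,0.7,0,-4.9,0,-0.021,0]]
seg 1 max step 4.9 mm 1.20 deg
[[0,0.5,0,-4.9,0,-0.0209,0]]
seg 1 max step 4.9 mm 1.20 deg
[[0,0.4,0,-4.9,0,-0.021,0]]
seg 1 max step 4.9 mm 1.20 deg
[[0,0.3,0,-4.9,0,-0.0209,0]]
seg 1 max step 4.8 mm 1.20 deg
[[0,0.1,0,-4.8,0,-0.0209,0]]
seg 1 max step 4.9 mm 1.20 deg
[[0,0,0,-4.9,0,-0.021,0]]
seg 1 max step 4.8 mm 1.20 deg
[[0,-0.1,0,-4.8,0,-0.0209,0]]
seg 1 max step 4.8 mm 1.20 deg
[[0,-0.2,0,-4.8,0,-0.021,0]]
seg 1 max step 4.7 mm 1.20 deg
[[0,-0.3,0,-4.7,0,-0.0209,0]]
```

Request:
carry_out([
  [[0,2.5,0,1.6,0,-0.044,0],[0,2.5,0,1.7,0,-0.044,0],[0,2.5,0,1.7,0,-0.044,0],[0,2.5,0,1.7,0,-0.044,0],[0,0,0,0,0,0,0],[0,0,0,0,0,0,0],[0,0,0,0,0,0,0],[0,0,0,0,0,0,0]],
])

```text
time: 18.0
ee_pos: [499.8, 20.8, 59.2]
eef_rot: [[-0.96, -0.223, 0.171], [-0.219, 0.975, 0.039], [-0.175, -0.0, -0.985]]
contact_force: [-0.2, -0.4, -2.1]
width: 0.154
```

Run:
```python
from h import *
s=snapshot("top"); crop(s,220,155,270,195,12,"t11")
s=snapshot("side"); crop(s,210,150,310,220,8,"s11")
st=r.read_state();print(st["ee_pos"],st["contact_force"],st["wrist_torque"])
```

```text
[499.60488011  20.85585686  59.20403349] [-0.76584688 -0.14987002 -2.16065551] [0.03630918 0.18095476 0.02371762]
```

View pics/t11.png

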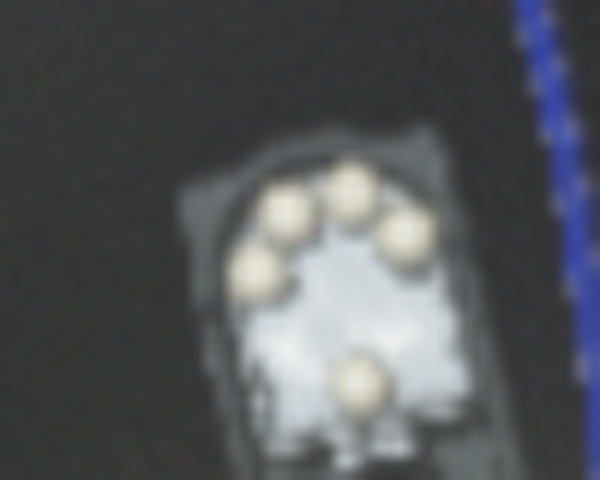

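View pics/s11.png

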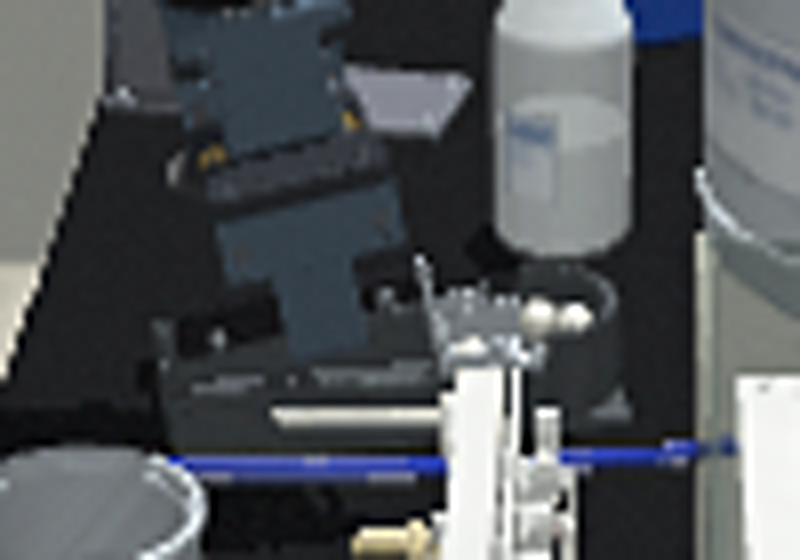

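Run:
```python
from h import *
np.set_printoptions(precision=1,suppress=True)
s=snapshot("top"); crop(s,230,160,265,198,16,"t12");np.savez("t12.npz",**s)
q=snapshot("side"); crop(q,255,175,292,205,20,"s12");np.savez("s12.npz",**q)
st=r.read_state();R=st["eef_rot"];p=st["ee_pos"]
f=-R[:,0];up=-R[:,2];y=np.cross(up,f);O=p+86*f-59*up
for n,k in (("nose",(35,0,1.4)),("L",(6,29,1.4)),("R",(6,-29,1.4)),("backL",(-35,29,30)),("backR",(-35,-29,30)),("stepL",(-9,29,30)),("stepR",(-9,-29,30))):
    P=O+f*k[0]+y*k[1]+up*k[2]; a=proj(s,P)[0]; b=proj(q,P)[0]
    print(n,P,"t12",(a+.5-[230,160])*16,"s12",(b+.5-[255,175])*20)
```

```text
nose [625.3  49.6  23.6] t12 [250.6 142.1] s12 [598.2 355.5]
L [591.   71.5  18.5] t12 [144.2 311.8] s12 [411.2 323.6]
R [603.9  15.   18.6] t12 [420.5 248.3] s12 [475.5 468.5]
backL [546.8  61.4  39.5] t12 [190.8 520.9] s12 [165.3 242.6]
backR [559.7   4.9  39.5] t12 [471.2 456.2] s12 [222.1 386.3]
stepL [571.7  67.1  44.1] t12 [161.7 395.8] s12 [304.  207.7]
stepR [584.6  10.6  44.1] t12 [442.6 331. ] s12 [365.4 350. ]
```

View pics/t12.png

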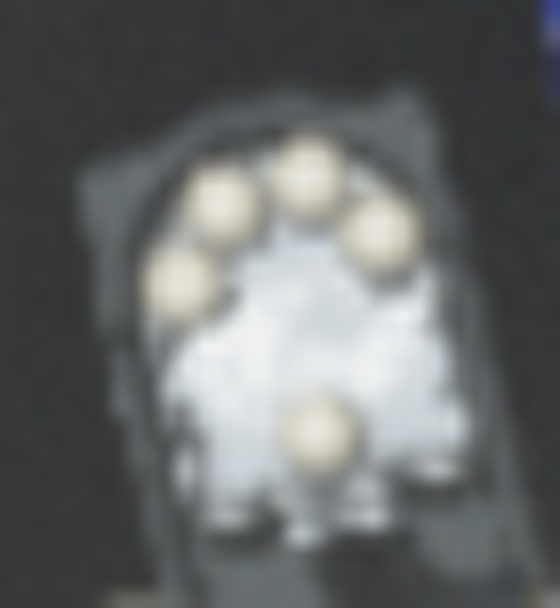

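View pics/s12.png

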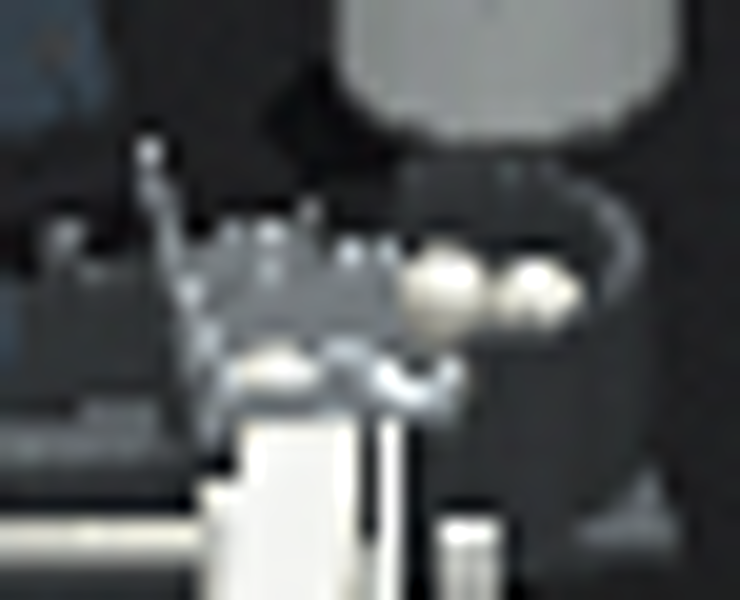

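Run:
```python
from h import *
np.set_printoptions(precision=1,suppress=True)
s=dict(np.load("t12.npz"));q=dict(np.load("s12.npz"))
f=lambda x,y:(x/16-.5+230,y/16-.5+160); g=lambda x,y:(x/20-.5+255,y/20-.5+175)
st=r.read_state();R=st["eef_rot"];p=st["ee_pos"]
F=-R[:,0];up=-R[:,2];Y=np.cross(up,F);O=p+86*F-59*up
for n,c in (("b1",(222,200)),("b2",(308,175)),("b3",(382,238)),("b4",(180,288)),("b5",(320,432))):
  for z in (17,24,32):
    P=onplane(s,[f(*c)],z)[0]; d=P-O
    print(n,z,P,"scoop",np.array([d@F,d@Y,d@up]),"s12",(proj(q,P)[0]+.5-[255,175])*20)
```

```text
b1 17 [614.1  55.6  17. ] scoop [24.4  8.4 -3.5] s12 [536.4 372.3]
b1 24 [613.4  55.5  24. ] scoop [24.9  8.3  3.6] s12 [532.5 338.2]
b1 32 [612.5  55.3  32. ] scoop [25.5  8.3 11.6] s12 [528.  299.1]
b2 17 [619.2  38.   17. ] scoop [ 25.5 -10.   -3.6] s12 [563.5 417.4]
b2 24 [618.5  37.9  24. ] scoop [25.9 -9.9  3.4] s12 [559.5 382.9]
b2 32 [617.6  37.8  32. ] scoop [26.5 -9.8 11.4] s12 [554.9 343.3]
b3 17 [606.2  22.9  17. ] scoop [  9.6 -21.8  -0.8] s12 [489.3 455.7]
b3 24 [605.5  22.8  24. ] scoop [ 10.2 -21.7   6.2] s12 [485.4 420.9]
b3 32 [604.7  22.8  32. ] scoop [ 10.8 -21.6  14.2] s12 [481.  380.8]
b4 17 [596.   64.3  17. ] scoop [ 9.  20.8 -0.7] s12 [437.7 349.5]
b4 24 [595.4  64.   24. ] scoop [ 9.5 20.7  6.3] s12 [434.1 315.7]
b4 32 [594.6  63.8  32. ] scoop [10.1 20.7 14.3] s12 [429.9 276.9]
b5 17 [566.4  35.7  17. ] scoop [-25.8  -0.5   5.5] s12 [268.5 419.9]
b5 24 [565.8  35.6  24. ] scoop [-25.1  -0.5  12.5] s12 [265.3 385.4]
b5 32 [565.2  35.5  32. ] scoop [-24.3  -0.4  20.5] s12 [261.5 345.8]
```

Run:
```python
from h import *; from plan import *
st=r.read_state(); p=st["ee_pos"];R=st["eef_rot"]; f=-R[:,0];up=-R[:,2]
hd=np.degrees(np.arctan2(f[1],f[0])); pt0=np.degrees(np.arcsin(f[2])); O=p+86*f-59*up; piv=O-35*f; print(hd,pt0,piv)
segs=[]
for i in range(1,5):
    pt=pt0+2*i; o=pivot(piv+[0,0,1.0*i],hd,pt); segs.append((*tcp(o,hd,pt),1,0))
plan(p,R,segs)
```

```text
12.860802730443625 10.08837199096507 [558.33576848  34.33065727   9.98895923]
seg 1 max step 2.1 mm 2.00 deg
[[0,1.9,0,0.8,-0.0001,-0.0349,0]]
seg 1 max step 2.0 mm 2.00 deg
[[0,1.8,0,0.9,0,-0.0349,0]]
seg 1 max step 2.0 mm 2.00 deg
[[0,1.8,0,0.8,0,-0.0349,0]]
seg 1 max step 1.9 mm 2.00 deg
[[0,1.7,0,0.9,0,-0.0349,0]]
```

Request:
carry_out([
  [[0,1.8,0,0.8,0,-0.035,0],[0,1.8,0,0.8,0,-0.035,0],[0,1.8,0,0.8,0,-0.035,0],[0,1.8,0,0.8,0,-0.035,0],[0,0,0,0,0,0,0],[0,0,0,0,0,0,0],[0,0,0,0,0,0,0],[0,0,0,0,0,0,0]],
])

```text
time: 18.87
ee_pos: [493.7, 19.7, 54.7]
eef_rot: [[-0.927, -0.223, 0.3], [-0.212, 0.975, 0.069], [-0.308, 0.0, -0.951]]
contact_force: [0.2, 0.8, -2.4]
width: 0.154
```

Run:
```python
from h import *
s=snapshot("top"); crop(s,230,160,265,198,16,"t13");np.savez("t13.npz",**s)
q=snapshot("side"); crop(q,240,170,292,205,14,"s13");np.savez("s13.npz",**q)
st=r.read_state();print(st["ee_pos"],st["contact_force"],st["wrist_torque"])
```

```text
[493.51257376  19.7587757   54.63446273] [ 0.51074144 -0.05137793 -2.70820552] [-0.02734572  0.33816979 -0.02165018]
```

View pics/t13.png

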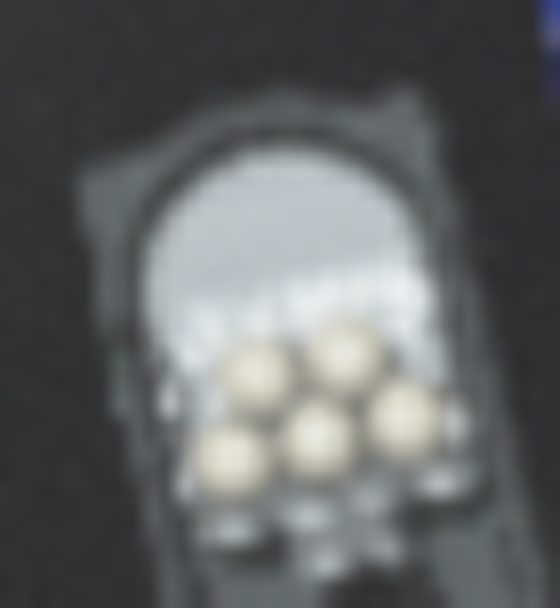

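View pics/s13.png

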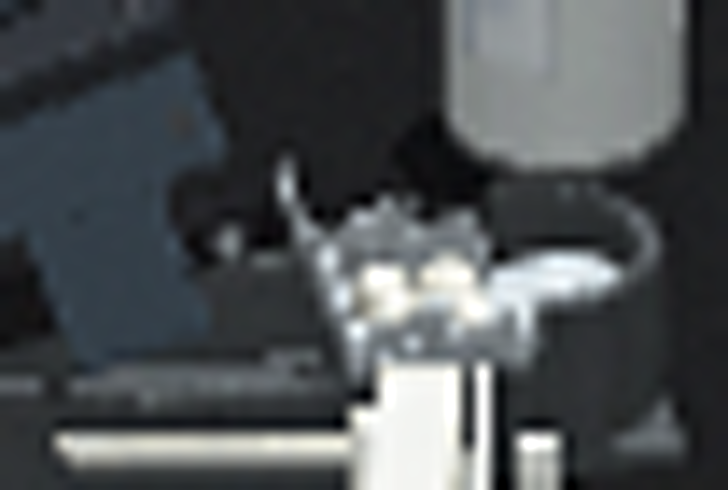

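Request:
carry_out([
  [[0,-1,0,-4,0,0,0],[0,-2,0,-7,0,0,0],[0,-3,0,-9.5,0,0,0],[0,-3,0,-9.5,0,0,0],[0,-4,0,-13,0,0,0],[0,-4,0,-13,0,0,0],[0,-4,0,-13,0,0,0],[0,-4,0,-13,0,0,0],[0,-4,0,-13,0,0,0],[0,-3,0,-8,0,0,0]],
])

```text
time: 19.8
ee_pos: [491.9, 19.0, 163.6]
eef_rot: [[-0.927, -0.222, 0.301], [-0.212, 0.975, 0.068], [-0.309, -0.001, -0.951]]
contact_force: [-0.5, 0.1, -2.2]
width: 0.154
```

Request:
carry_out([
  [[0,-1,0,-4,0,0,0],[0,0,0,0,0,0,0],[0,0,0,0,0,0,0]],
])

```text
time: 20.05
ee_pos: [491.3, 19.2, 166.2]
eef_rot: [[-0.928, -0.223, 0.3], [-0.212, 0.975, 0.069], [-0.308, 0.0, -0.951]]
contact_force: [-1.1, 0.5, -2.3]
width: 0.15
```

Run:
```python
from h import *; from plan import *
s=snapshot("top"); crop(s,225,150,275,200,12,"t14")
q=snapshot("side"); crop(q,210,120,310,210,8,"s14")
st=r.read_state();print(st["ee_pos"],st["contact_force"],st["joint_pos"].round(2))
p=st["ee_pos"];R=st["eef_rot"]; f=-R[:,0];up=-R[:,2]
hd=np.degrees(np.arctan2(f[1],f[0])); pt0=np.degrees(np.arcsin(f[2])); print(hd,pt0)
J=np.array([419.7,-165.5]); h1=-90; pt=18
nose=np.array([J[0],J[1]+20,95]); o=pivot(nose,h1,pt,(35,0,0)); T,RT=tcp(o,h1,pt); print("target",T)
n=26; w=np.r_[.3,.6,np.ones(n-4),.6,.3]; c=np.cumsum(w)/w.sum()
segs=[(p+(T-p)*k,Rt(hd+(h1-hd)*k,pt0+(pt-pt0)*k),1,0) for k in c]
pp=p;RR=R
import io,contextlib
b=io.StringIO()
with contextlib.redirect_stdout(b): plan(pp,RR,segs)
rows=[l for l in b.getvalue().splitlines() if l.startswith("[[")]
for k in range(0,n,10): print("["+",".join(x[1:-1] for x in rows[k:k+10])+"]")
```

```text
[491.07485268  19.29770219 165.76461864] [-0.40165156 -0.16511632 -2.5515295 ] [-0.16  0.31  2.    0.22  0.56 -2.13]
12.848956293436556 17.889137633370765
target [419.7        -12.19015886 113.72127814]
[[0,1.1,-0.2,0.3,0.008,0,0.0215],[0,2.3,-0.4,0.7,0.0139,-0.0001,0.0431],[0,3.6,-0.8,1.1,0.0231,-0.0001,0.0718],[0,3.7,-1.1,1.1,0.0232,0,0.0717],[0,3.5,-1.3,1.2,0.0232,-0.0001,0.0718],[0,3.4,-1.6,1.2,0.0232,-0.0001,0.0718],[0,3.3,-1.7,1.2,0.0232,-0.0001,0.0717],[0,3.2,-1.9,1.3,0.0232,-0.0001,0.0718],[0,3,-2.2,1.3,0.0232,-0.0001,0.0718],[0,2.9,-2.3,1.4,0.0232,0,0.0717]]
[[0,2.7,-2.5,1.4,0.0233,-0.0001,0.0718],[0,2.5,-2.7,1.5,0.0232,-0.0001,0.0717],[0,2.4,-2.7,1.5,0.0232,-0.0001,0.0718],[0,2.1,-2.9,1.6,0.0233,-0.0001,0.0718],[0,1.9,-3,1.7,0.0232,0,0.0717],[0,1.7,-3.1,1.8,0.0233,-0.0001,0.0718],[0,1.4,-3.2,1.8,0.0232,-0.0001,0.0717],[0,1.3,-3.2,1.9,0.0233,-0.0001,0.0717],[0,1,-3.3,2,0.0233,-0.0001,0.0718],[0,0.7,-3.3,2,0.0232,0,0.0717]]
[[0,0.6,-3.3,2.1,0.0233,-0.0001,0.0718],[0,0.3,-3.2,2.2,0.0233,-0.0001,0.0717],[0,0,-3.2,2.3,0.0233,-0.0001,0.0717],[0,-0.1,-3.2,2.4,0.0233,-0.0001,0.0718],[0,-0.3,-1.8,1.4,0.014,0,0.043],[0,-0.1,-0.9,0.8,0.007,0,0.0215]]
```

View pics/t14.png

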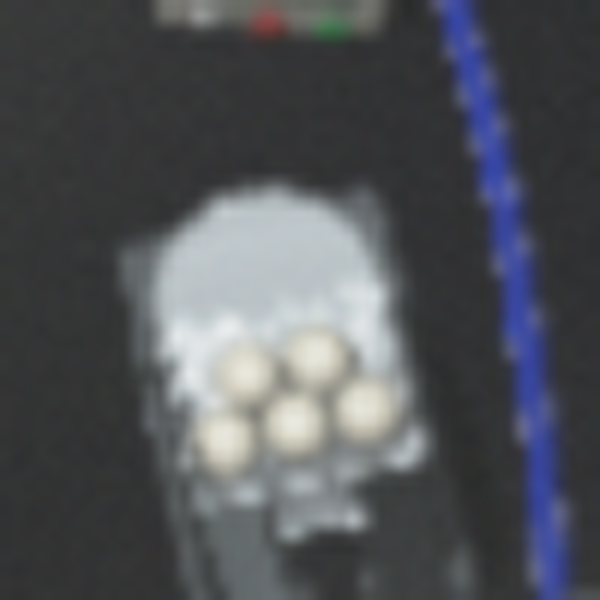

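View pics/s14.png

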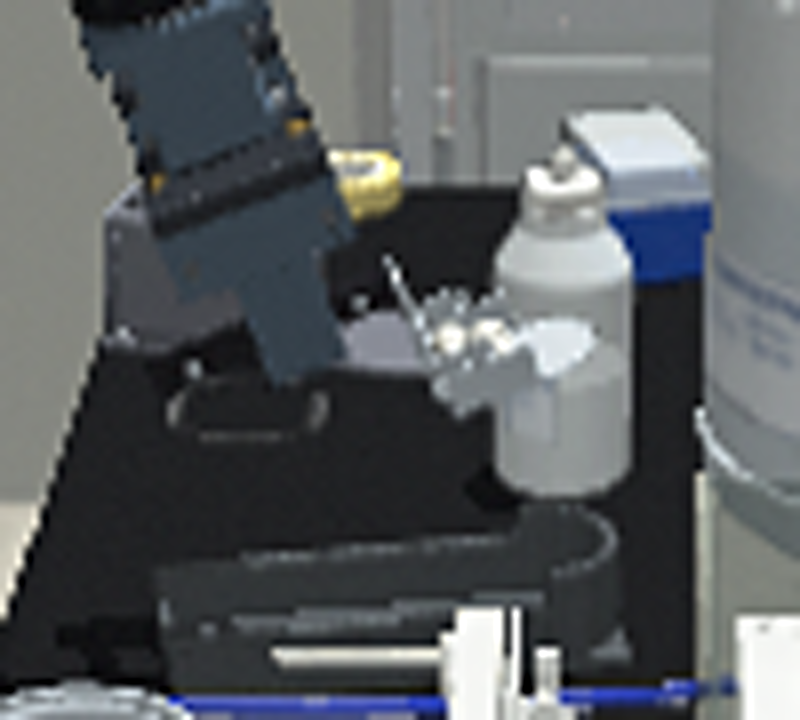

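Request:
carry_out([
  [[0,1,0,0,0.008,0,0.0215],[0,2.5,-0.5,0.7,0.014,0,0.043],[0,3.5,-1,1,0.023,0,0.072],[0,3.5,-1,1,0.023,0,0.072],[0,3.5,-1.5,1,0.023,0,0.072],[0,3.5,-1.5,1,0.023,0,0.072],[0,3.5,-1.5,1,0.023,0,0.072],[0,3,-2,1,0.023,0,0.072],[0,3,-2,1,0.023,0,0.072],[0,3,-2.5,1,0.023,0,0.072]],
])

```text
time: 20.98
ee_pos: [463.7, 7.6, 148.1]
eef_rot: [[-0.856, 0.437, 0.277], [0.416, 0.9, -0.133], [-0.307, 0.002, -0.952]]
contact_force: [-0.3, -0.8, -2.7]
width: 0.154
```

Request:
carry_out([
  [[0,2.5,-2.5,1.5,0.023,0,0.072],[0,2.5,-2.5,1.5,0.023,0,0.072],[0,2.5,-2.5,1.5,0.023,0,0.072],[0,2,-3,1.5,0.023,0,0.072],[0,2,-3,1.5,0.023,0,0.072],[0,1.5,-3,1.5,0.023,0,0.072],[0,1.5,-3,2,0.023,0,0.072],[0,1,-3,2,0.023,0,0.072],[0,1,-3.5,2,0.023,0,0.072],[0,0.5,-3.5,2,0.023,0,0.072]],
])

```text
time: 21.82
ee_pos: [434.3, -5.4, 126.6]
eef_rot: [[-0.337, 0.935, 0.111], [0.891, 0.355, -0.284], [-0.305, 0.003, -0.952]]
contact_force: [-0.6, -0.1, -2.6]
width: 0.153
```

Request:
carry_out([
  [[0,0.5,-3.5,2,0.023,0,0.072],[0,0.5,-3,2,0.023,0,0.072],[0,0,-3,2,0.023,0,0.072],[0,0,-3,2,0.023,0,0.072],[0,0,-2,1,0.014,0,0.043],[0,0,-1,1,0.007,0,0.021],[0,0,0,0,0,0,0],[0,0,0,0,0,0,0],[0,0,0,0,0,0,0]],
])

```text
time: 22.57
ee_pos: [420.0, -10.9, 117.4]
eef_rot: [[0.003, 1.0, 0.003], [0.953, -0.002, -0.304], [-0.304, 0.003, -0.953]]
contact_force: [0.1, 0.2, -2.1]
width: 0.152
```

```bash
cat > pose.py <<'E'
from h import *
def sc(st):
    R=st["eef_rot"];p=st["ee_pos"];f=-R[:,0];up=-R[:,2];y=np.cross(up,f)
    O=p+86*f-59*up
    return dict(hd=np.degrees(np.arctan2(f[1],f[0])),pitch=np.degrees(np.arcsin(f[2])),roll=np.degrees(np.arcsin(y[2])),O=O,nose=O+35*f,f=f,up=up,y=y)
E
python3 - <<'E'
from pose import *
s=snapshot("top"); crop(s,220,180,345,270,6.4,"t15");np.savez("t15.npz",**s)
q=snapshot("side"); crop(q,180,140,310,250,6,"s15");np.savez("s15.npz",**q)
st=r.read_state();print(st["ee_pos"],st["contact_force"],st["joint_pos"].round(2)); print(sc(st))
E
```

```text
[420.00081542 -10.92938854 117.51227408] [-0.4864496   0.5648739  -1.76867385] [ 0.07  0.44  1.97 -0.43  0.8   0.39]
{'hd': np.float64(-90.18905736897091), 'pitch': np.float64(17.693712326375273), 'roll': np.float64(0.21185578018369575), 'O': array([ 419.90028728, -110.79300398,   87.44155401]), 'nose': array([ 419.79026211, -144.13714187,   98.07905198]), 'f': array([-0.00314358, -0.95268965,  0.30392851]), 'up': array([-0.0028783 ,  0.30393738,  0.95268766]), 'y': array([ 0.99999092, -0.00212005,  0.00369757])}
```

View pics/t15.png

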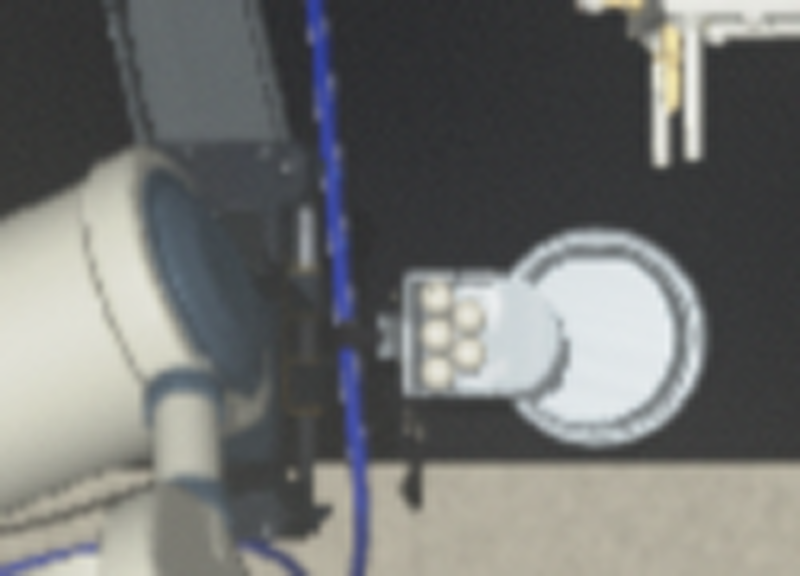

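View pics/s15.png

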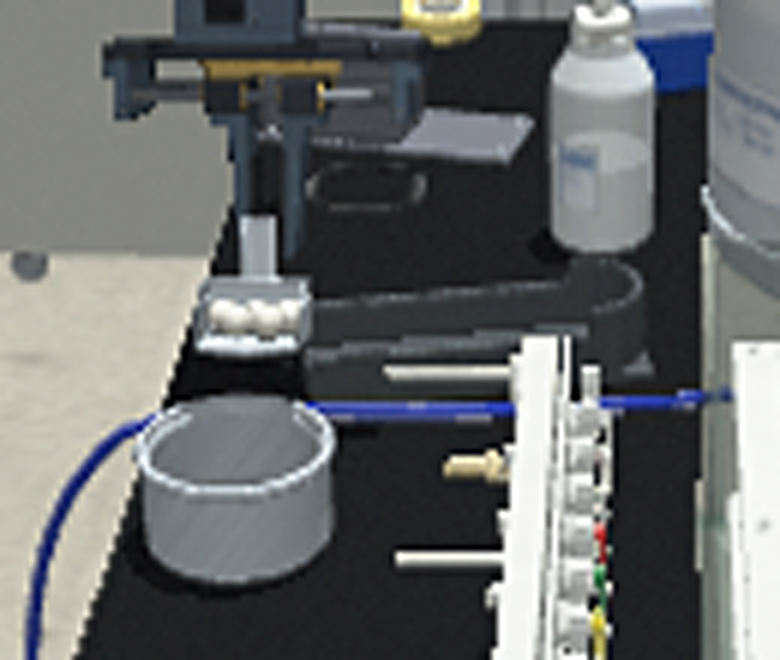

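Run:
```python
from pose import *; from plan import *
import io,contextlib
np.set_printoptions(precision=1,suppress=True)
s=dict(np.load("t15.npz")); print("nose by top",onplane(s,[(563/6.4-.5+220,335/6.4-.5+180)],98),"jar",onplane(s,[(602/6.4-.5+220,337/6.4-.5+180)],58))
st=r.read_state();a=sc(st);p=st["ee_pos"];R=st["eef_rot"]
pts=[16,13,10,7,4,1,-1.5,-4,-6,-8,-10,-12,-14,-16,-18,-20,-22,-24,-26,-28,-30]
zz=np.interp(pts,[-30,-20,-10,0,5,18][0:],[52,58,65,75,80,98])
segs=[]
for t,z in zip(pts,zz):
    o=pivot([a["nose"][0],-145,z],-90,t,(35,0,0)); segs.append((*tcp(o,-90,t),1,0))
b=io.StringIO()
with contextlib.redirect_stdout(b): print(plan(p,R,segs))
rows=[l for l in b.getvalue().splitlines() if l.startswith("[[")]
for k in range(0,len(rows),10): print("["+",".join(x[1:-1] for x in rows[k:k+10])+"]")
print(b.getvalue()[-200:])
```

```text
nose by top [[ 418.9 -144.5   98. ]] jar [[ 417.1 -168.1   58. ]]
[[0,-1.8,-0.2,-0.6,0.0029,0.0296,-0.0031],[0,-2.1,0,-2.2,0,0.0523,0],[0,-2.3,0,-2.2,0,0.0524,0],[0,-2.5,0,-2.2,0,0.0523,0],[0,-2.8,0,-2.5,0,0.0524,0],[0,-3,0,-3.3,0,0.0524,0],[0,-2.7,0,-2.7,0,0.0436,0],[0,-2.8,0,-2.7,0,0.0436,0],[0,-2.2,0,-2.2,0,0.0349,0],[0,-2.4,0,-2.2,0,0.0349,0]]
[[0,-2.4,0,-2.2,0,0.035,0],[0,-2.4,0,-2.8,0,0.0349,0],[0,-2.4,0,-2.8,0,0.0349,0],[0,-2.4,0,-2.9,0,0.0349,0],[0,-2.6,0,-2.8,0,0.0349,0],[0,-2.5,0,-2.9,0,0.0349,0],[0,-2.6,0,-3,0,0.0349,0],[0,-2.6,0,-3.1,0,0.0349,0],[0,-2.6,0,-3.1,0,0.0349,0],[0,-2.6,0,-3.1,0,0.0349,0]]
[[0,-2.7,0,-3.1,0,0.0349,0]]
,-2.6,0,-3.1,0,0.0349,0]]
seg 1 max step 4.1 mm 2.00 deg
[[0,-2.7,0,-3.1,0,0.0349,0]]
(array([419.8, -69.7, 163.6]), array([[-0. ,  1. ,  0. ],
       [ 0.9,  0. ,  0.5],
       [ 0.5,  0. , -0.9]]))
```

Request:
carry_out([
  [[0,-1.8,0,-0.6,0.003,0.03,-0.003],[0,-2.1,0,-2.2,0,0.052,0],[0,-2.3,0,-2.2,0,0.052,0],[0,-2.5,0,-2.2,0,0.052,0],[0,-2.8,0,-2.5,0,0.052,0],[0,-3,0,-3.3,0,0.052,0],[0,-2.7,0,-2.7,0,0.044,0],[0,-2.8,0,-2.7,0,0.044,0],[0,-2.3,0,-2.2,0,0.035,0],[0,-2.3,0,-2.2,0,0.035,0]],
])

```text
time: 23.5
ee_pos: [420.0, -33.7, 142.6]
eef_rot: [[0.001, 1.0, 0.001], [0.99, -0.001, 0.14], [0.14, 0.001, -0.99]]
contact_force: [-0.4, -0.8, -3.0]
width: 0.151
```

Request:
carry_out([
  [[0,-2.4,0,-2.2,0,0.035,0],[0,-2.4,0,-2.8,0,0.035,0],[0,-2.4,0,-2.8,0,0.035,0],[0,-2.4,0,-2.9,0,0.035,0],[0,-2.5,0,-2.8,0,0.035,0],[0,-2.5,0,-2.9,0,0.035,0],[0,-2.6,0,-3,0,0.035,0],[0,-2.6,0,-3.1,0,0.035,0],[0,-2.6,0,-3.1,0,0.035,0],[0,-2.6,0,-3.1,0,0.035,0]],
])

```text
time: 24.33
ee_pos: [419.9, -66.1, 162.4]
eef_rot: [[0.0, 1.0, 0.001], [0.882, -0.0, 0.471], [0.471, 0.001, -0.882]]
contact_force: [-0.7, -0.4, -2.7]
width: 0.155
```

Request:
carry_out([
  [[0,-2.6,0,-3.1,0,0.035,0],[0,0,0,0,0,0,0],[0,0,0,0,0,0,0],[0,0,0,0,0,0,0],[0,0,0,0,0,0,0],[0,0,0,0,0,0,0]],
])

```text
time: 24.83
ee_pos: [419.9, -69.0, 163.8]
eef_rot: [[0.0, 1.0, 0.0], [0.866, -0.0, 0.5], [0.5, 0.0, -0.866]]
contact_force: [0.5, 0.6, -2.5]
width: 0.149
```

Run:
```python
from pose import *
s=snapshot("top"); crop(s,220,180,345,270,6.4,"t16");np.savez("t16.npz",**s)
q=snapshot("side"); crop(q,180,140,310,250,6,"s16")
st=r.read_state();print(st["ee_pos"],st["contact_force"],st["joint_pos"].round(2)); a=sc(st);print(a["pitch"],a["nose"])
```

```text
[419.93591073 -69.15527636 163.78885747] [ 0.08094795  0.22151528 -1.38286766] [-0.63  0.46  1.83  0.44  1.22 -0.87]
-30.002301932553486 [ 419.92687639 -144.43986682   52.19033437]
```

View pics/t16.png

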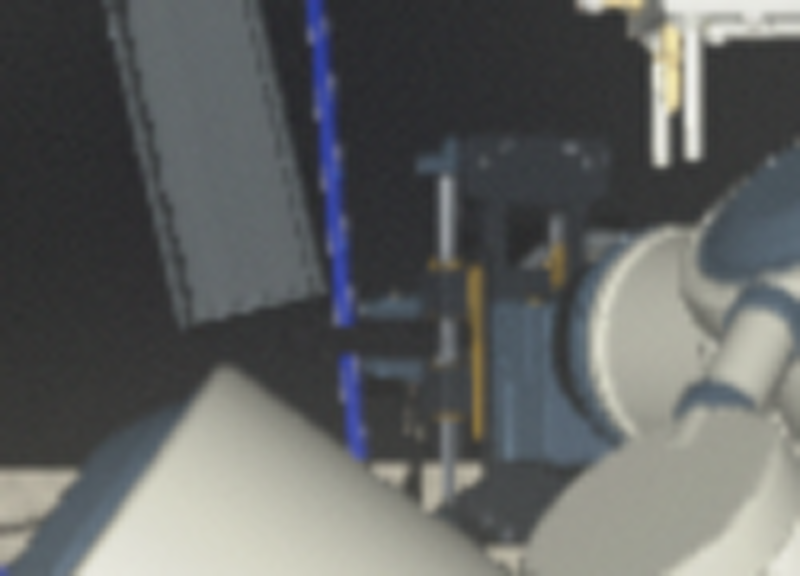

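View pics/s16.png

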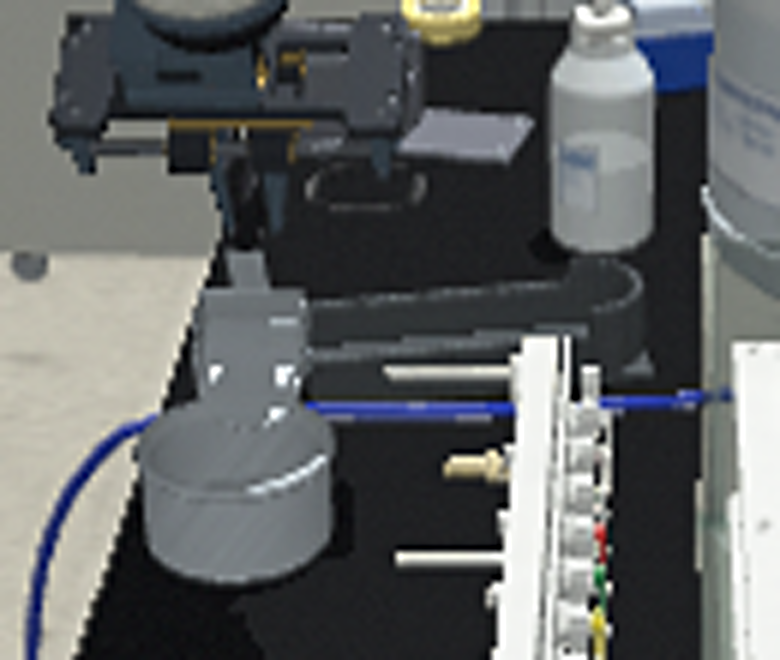

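Run:
```python
from pose import *; from plan import *
import io,contextlib
st=r.read_state();p=st["ee_pos"];R=st["eef_rot"]
segs=[]
for i in range(1,5): segs.append((p+[0,0,13*i],Rt(-90,-30),1,0))
p1=p+[0,0,52]; T=np.array([430,246,150.])
n=14;w=np.r_[.5,np.ones(n-3),.7,.35];c=np.cumsum(w)/w.sum()
for k in c: segs.append((p1+(T-p1)*k,Rt(-90,-30*(1-k)),1,0))
b=io.StringIO()
with contextlib.redirect_stdout(b): plan(p,R,segs)
rows=[l for l in b.getvalue().splitlines() if l.startswith("[[")]
for k in range(0,len(rows),10): print("["+",".join(x[1:-1] for x in rows[k:k+10])+"]")
```

```text
[[0,6.5,0,-11.3,0.0002,0,-0.0002],[0,6.5,0,-11.2,0,0,0],[0,6.5,0,-11.3,0,0,0],[0,6.5,0,-11.2,0,0,0],[0,9.6,0.4,8.5,0,-0.0209,0],[0,19.4,0.8,16.7,0,-0.0417,0],[0,20.2,0.8,15.9,0,-0.0417,0],[0,20.8,0.8,15,0,-0.0418,0],[0,21.4,0.8,14.1,0,-0.0417,0],[0,22,0.8,13.2,0,-0.0417,0]]
[[0,22.5,0.8,12.3,0,-0.0417,0],[0,23,0.8,11.4,0,-0.0417,0],[0,23.5,0.8,10.4,0,-0.0418,0],[0,23.9,0.8,9.4,0,-0.0417,0],[0,24.2,0.8,8.3,0,-0.0417,0],[0,24.6,0.8,7.4,0,-0.0417,0],[0,17.4,0.6,4.5,0,-0.0292,0],[0,8.7,0.3,1.9,0,-0.0146,0]]
```

Request:
carry_out([
  [[0,6.5,0,-11.3,0,0,0],[0,6.5,0,-11.3,0,0,0],[0,6.5,0,-11.3,0,0,0],[0,6.5,0,-11.3,0,0,0],[0,9.5,0.4,8.5,0,-0.021,0],[0,19.5,0.8,16.5,0,-0.042,0],[0,20,0.8,16,0,-0.042,0],[0,21,0.8,15,0,-0.042,0],[0,21.5,0.8,14,0,-0.042,0],[0,22,0.8,13,0,-0.042,0]],
])

```text
time: 25.77
ee_pos: [424.3, 69.7, 187.5]
eef_rot: [[0.001, 1.0, 0.001], [0.958, -0.001, 0.287], [0.287, 0.001, -0.958]]
contact_force: [0.0, 0.2, -2.3]
width: 0.153
```

Request:
carry_out([
  [[0,22.5,0.8,12.3,0,-0.042,0],[0,23,0.8,11.4,0,-0.042,0],[0,23.5,0.8,10.4,0,-0.042,0],[0,24,0.8,9.4,0,-0.042,0],[0,24,0.8,8.3,0,-0.042,0],[0,24.5,0.8,7.4,0,-0.042,0],[0,17.5,0.6,4.5,0,-0.029,0],[0,8.5,0.3,2,0,-0.014,0],[0,0,0,0,0,0,0],[0,0,0,0,0,0,0]],
])

```text
time: 26.6
ee_pos: [429.9, 245.6, 149.8]
eef_rot: [[-0.001, 1.0, -0.001], [1.0, 0.001, -0.002], [-0.002, -0.001, -1.0]]
contact_force: [-0.4, -0.7, -1.6]
width: 0.152
```

Run:
```python
from pose import *
s=snapshot("top"); crop(s,130,130,350,270,3.6,"t17");np.savez("t17.npz",**s); crop(s,290,205,340,255,10,"t17j")
q=snapshot("side"); crop(q,180,120,310,250,5,"s17")
st=r.read_state();print(st["ee_pos"],st["contact_force"],st["joint_pos"].round(2)); print(sc(st))
```

```text
[430.16874581 244.46309776 150.09276103] [ 0.21804162  0.1699924  -2.84732713] [ 0.4   0.43  1.76 -0.    0.95  0.4 ]
{'hd': np.float64(-90.07637250052656), 'pitch': np.float64(0.09278492452936013), 'roll': np.float64(-0.01998615257629471), 'O': array([430.03340417, 158.36776975,  91.23211053]), 'nose': array([429.98675094, 123.36784674,  91.28878959]), 'f': array([-0.00133295, -0.9999978 ,  0.0016194 ]), 'up': array([3.50982891e-04, 1.61893522e-03, 9.99998628e-01]), 'y': array([ 9.9999905e-01, -1.3335160e-03, -3.4882416e-04])}
```

View pics/t17.png

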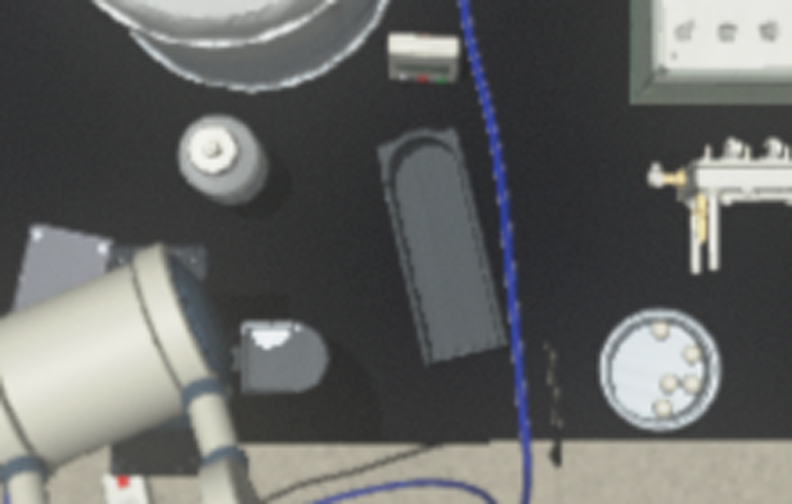

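View pics/t17j.png

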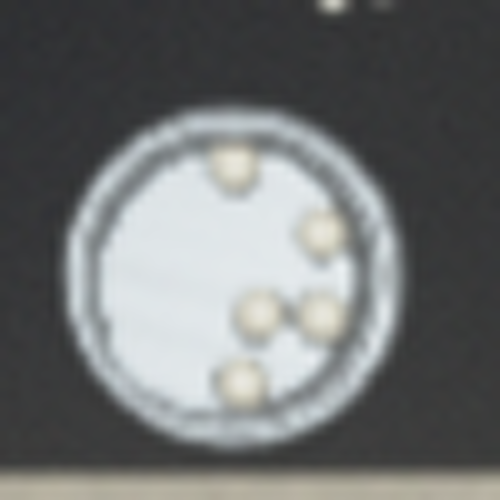

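View pics/s17.png

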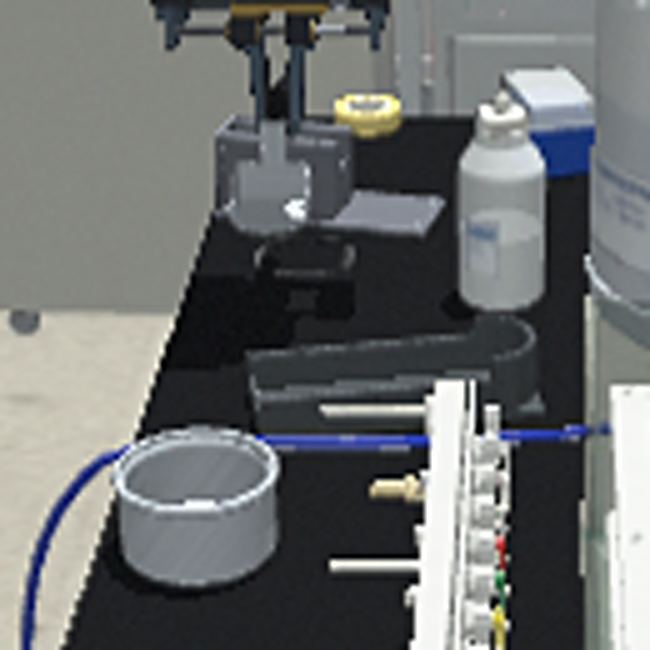

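Request:
carry_out([
  [[0,0,0,12,0,0,0],[0,0,0,20,0,0,0],[0,0,0,20,0,0,0],[0,0,0,18,0,0,0],[0,0,0,12,0,0,0],[0,0,0,5,0,0,0],[0,0,0,2,0,0,0],[0,0,0,0,0,0,0],[0,0,0,0,0,0,0]],
])

```text
time: 27.45
ee_pos: [430.8, 244.8, 61.7]
eef_rot: [[0.002, 1.0, 0.001], [1.0, -0.002, -0.001], [-0.001, 0.001, -1.0]]
contact_force: [0.4, 0.2, -1.8]
width: 0.154
```

Request:
carry_out([
  [[0,0,0,1,0,0,0],[0,0,0,0.5,0,0,0],[0,0,0,0,0,0,0],[0,0,0,0,0,0,0]],
])

```text
time: 27.78
ee_pos: [430.5, 245.0, 59.7]
eef_rot: [[0.001, 1.0, 0.0], [1.0, -0.001, -0.002], [-0.002, 0.0, -1.0]]
contact_force: [-0.3, -0.3, -2.0]
width: 0.149
```

Request:
carry_out([
  [[0,0,0,0.6,0,0,0],[0,0,0,0.4,0,0,0],[0,0,0,0,0,0,0],[0,0,0,0,0,0,0]],
])

```text
time: 28.12
ee_pos: [430.5, 245.0, 58.6]
eef_rot: [[0.001, 1.0, 0.0], [1.0, -0.001, -0.002], [-0.002, 0.0, -1.0]]
contact_force: [-1.3, 1.4, 3.6]
width: 0.148
```

Contact with the bench; release and rise.

Request:
carry_out([
  [[20,0,0,0,0,0,0],[50,0,0,0,0,0,0],[60,0,0,0,0,0,0],[60,0,0,0,0,0,0],[60,0,0,0,0,0,0],[60,0,0,-10,0,0,0],[60,0,0,-25,0,0,0],[60,0,0,-35,0,0,0],[60,0,0,-35,0,0,0],[60,0,0,-30,0,0,0]],
])

```text
time: 28.95
ee_pos: [430.2, 245.1, 196.4]
eef_rot: [[0.001, 1.0, 0.001], [1.0, -0.001, -0.002], [-0.002, 0.001, -1.0]]
contact_force: [1.3, 0.5, 0.7]
width: 0.658
```

Request:
carry_out([
  [[60,20,0,-10,0,0,0],[60,0,0,0,0,0,0],[60,0,0,0,0,0,0],[60,0,0,0,0,0,0]],
])

```text
time: 29.28
ee_pos: [429.9, 264.8, 203.2]
eef_rot: [[0.001, 1.0, -0.001], [1.0, -0.001, -0.002], [-0.002, -0.001, -1.0]]
contact_force: [-0.3, 0.2, -0.6]
width: 0.655
```

Run:
```python
from pose import *
s=snapshot("top"); crop(s,130,130,350,270,3.6,"t18")
q=snapshot("side"); crop(q,180,120,310,250,5,"s18")
st=r.read_state();print(st["time"],st["ee_pos"],st["contact_force"],st["width"])
```

```text
29.3833 [429.80981211 264.51945731 202.74167274] [ 0.0559975   0.73733436 -0.62986831] 0.6614689713123311
```

View pics/t18.png

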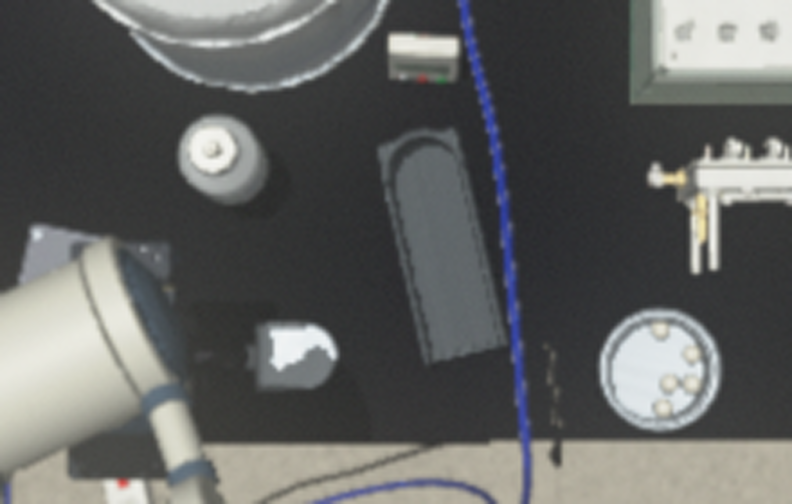

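View pics/s18.png

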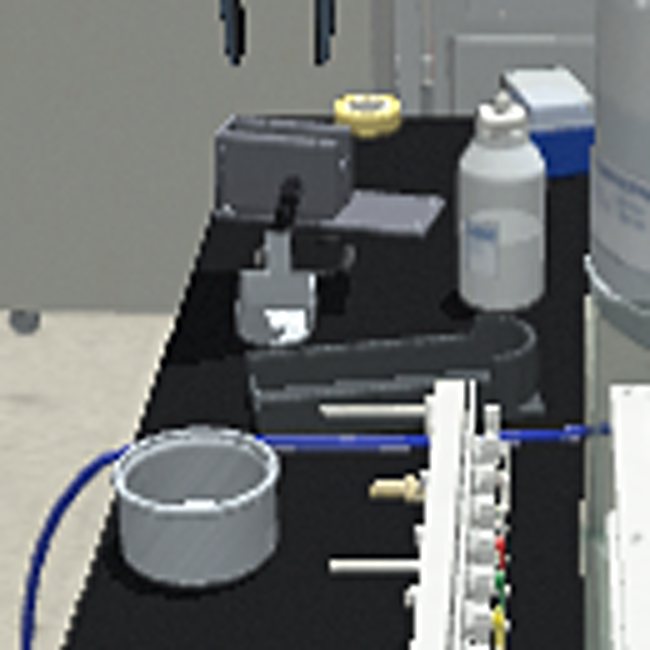

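Top view: five balls in the jar (around 660–690, 330–408), trough empty, nothing moved. Side view: the scoop stands on the bench (275, 310), gripper clear. Handing in.

```bash
python3 -c "
from bench import r
print(r.hand_in())"
```

```text
the job is handed in; nothing more can be done
None
```

All five balls are in the jar and the scoop stands let go on the clear bench. I handed the job in at about 29.4 s of the 64 s allowed; `hand_in` gives no verdict.

- **Scoop out of the holder:** I gripped it by the pan, lifted it straight up, stood it on the bench and let go. I then took it again by the handle.
- **Scooping:** I pushed the pan along the trough floor to the far end. At about 10° nose-up, four balls still sat at the nose against the end wall. They rolled back once I tilted to 18°, and I lifted with all five against the back wall.
- **Tipping:** I tipped the balls into the jar at 30° nose-down, with the nose just inside the rim.
- **Last checks:** The final top view shows five balls in the jar, an empty trough and no ball on the bench. The jar, wash bottle and timer look to be where they started. The scoop looks upright, and the gripper is clear of everything. The petri dish was outside my last cropped pictures, but the arm did not work near it.
- **Disagreements:**
  - The top camera put the trough's end about 3 mm nearer than my wrist-camera estimate.
  - It put the jar's centre about 4 mm away from the wrist estimate.
  - Two-view heights were off by 4–5 mm for the pan wall and about 10 mm for the scoop nose. I used the given heights, and contact forces agreed with them within about 1 mm.

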